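# Clamp a bracket in the sloping inspection fixture

### The arm

A 7-joint arm with a two-finger parallel gripper is mounted at the origin on the work surface. World frame = base frame: x ahead of the robot, y to its left, z up, the work surface at z = 0. Lengths are in m, angles in rad, forces in N, time in s.
With the tool pointing down it reaches from about 0.425 to 0.925 m from the base axis. Payload 6.8 kg.
Tool frame: the origin (TCP) lies on the front face of the gripper's body, between the roots of the fingers; the fingertips stand 73 mm ahead of it and the grasp point (between the pads) lies 54 mm ahead of it; z points along the fingers, y is the direction in which the jaws open and shut (so a half turn about z gives the same grasp; the last joint's range is limited). The gripper opens to 85 mm and grips with 20 to 120 N. Pads are 22 mm wide; open, the fingers measure 114 mm over their backs; the gripper's body (76 mm by 85 mm) begins 54 mm behind the grasp point. The pads swing forward as they close: fully open they stand 13 mm farther back than shut.
Start: joints at [1.08, 0.477, 0.022, 1.555, -0.011, 1.109, -0.083], TCP at [0.252, -0.626, 0.304] pointing down, gripper open.
Joint ranges: [-2.96, 2.96], [-0.34, 2.1], [-1.41, 1.46], [0.24, 2.44], [-1.37, 4.51], [0.17, 1.92], [-2.96, 2.96]. Speed limits (rad/s): [2.39, 2.39, 3.14, 3.14, 3.14, 3.14, 3.14].

### API

Orientations are given as a unit quaternion [w, x, y, z].
In Python, from station import get_obs, read_camera, hand_in, spot_in, cut_out, spot_point gives the robot as it stands. The module is installed in compiled form; this text tells all that it offers.
- The arm moves only by the tool move_arm, never from a script. Its arguments are lists of equal length, an entry for each row: "gripper": the opening, from 0 (shut) to 1 (fully open); "xyz": the shift along the tool's x, y, z in cm, a list of three; "twist": the turn about the tool's z in rad. A call has 1 to 5 rows; each row is the pose to reach, as a shift and turn from the pose commanded when the call began, along the tool's axes at that moment; what a row does not reach only later rows make up. A row lasts 1/12 s, in which the tool goes at most 41.7 mm and 7.16 degrees, less where a joint would pass 70% of its speed; a pose out of reach is approached as far as the arm can. A call with a gripper value outside its range is refused whole. The fingers move at their own pace and stop on an object; "squeeze" is the grip in N (left out, the last holds). Time passes only in rows, so rows that repeat a pose let the fingers close. It gives the time, the measured TCP pose, the force and the opening at its end, in the units of the state.
- get_obs(): the state, without advancing time (a new reading comes with each control period).
- read_camera(name): name is "scene" or "top" or "wrist"; returns a dict with "pixels" (400x640x3 uint8, red, green, blue), "fx", "fy", "cx", "cy" (pixels), "R" (3x3) and "t" (3): a world point X has camera coordinates R X + t. Camera axes: x right, y down, z forward; pixel columns grow to the right and rows downward; lengths in m; the calibration is good to about 2 mm. The wrist camera is an equidistant fisheye: a pixel r from the principal point sees the ray r / f radians off the axis. A picture is of the moment at which its call begins. There is no depth.
- hand_in(): hands the job in, once; it reports no verdict.
Trained networks look in the newest picture that a camera, given by its name, has taken for a name from the list of things; names that differ only in an ending like _2 or _b are one class to them, and where a whole thing is asked for, a point or a joint stands for the part that bears it (a point fixed in the world has none). Each returns a list of dicts, best first, with "p" (0 to 1); they miss things now and then, are a little off and sometimes report something else, mostly with a low value. They report only what shows in the picture. A call takes as long as a camera call. They do not tell look-alikes from the thing itself.
- spot_in(query, camera): "centre" ([x, y, z] in m, in world coordinates, good to about 4 mm: the middle of the surface that is visible of it).
- cut_out(query, camera): "pixels" (400x640 bool, what is visible of it).
- spot_point(query, camera): "centre" ([x, y, z] in m, in world coordinates, good to about 4 mm: a listed point, or the origin of a listed thing).
The state is a dict: "t": time; "q": joint angles; "joint_vel": joint speeds; "joint_torque": joint torques, N m; "eef_pos": TCP position; "tool_rot": TCP orientation; "contact_force": force on the tool from outside, world axes, zero at the start; "torque": the same for the moment, N m; "gripper_width": opening from 0.0 (shut) to 1.0 (fully open).
Only numpy, scipy, OpenCV 4.12 (cv2) and the standard library are available. Lean on these libraries where they do the work, as an engineer would, in place of code of your own. Each camera call takes 0.05 s, during which the arm holds its last target.

### The job

Load the loose bracket with the square boss into the sloping inspection fixture: lay it gently flat on the nest, between the two end stops and down against the low ledge, with its clear end under the clamp and the boss away from it, and let go of it while the clamp is still open. Then push the toggle clamp's handle all the way down past its over-center point, so that it stays locked with the spindle pressing on the bracket. Leave the other things on the table where they are.

Things in the scene. Friction and masses are not known exactly. Their poses are not given: they have to be found in the camera images.
- bracket: Loose cast-aluminium bracket, 0.28 to 0.52 kg: plate 70 (x) x 150 (y) x 8 (z) mm with a square boss 45 x 45 mm, 45 mm high above the plate, centred at y = -40 mm. The +y end is clear (but for a small gusset against the boss). Origin: centre of the plate's underside; z up. Starts flat on the table, to the robot's right.
- boss_top (a point): Centre of the top face of the bracket's boss, 53 mm above the underside.
- nest: Fixed aluminium plate 120 (x) x 300 (y) x 12 mm of the fixture, sloping 30 degrees, low edge towards the robot. Origin on its upper face, 78 mm above the table; x up the slope, y level, towards the clamp, z square to the plate. A bracket that is home has its origin here and its axes along these axes.
- ledge (a point): Middle of the top edge of the low ledge's working face, at nest x = -35 mm: a steel bar 12 mm high above the nest, 10 mm thick, 120 mm long along nest y. The bracket's long edge rests against it.
- far_stop (a point): Middle of the top edge of the inner face of the end stop farther from the clamp, at nest y = -79 mm; its twin by the clamp is at y = +79 mm. Both are steel bars 12 mm high, 10 mm thick, 40 mm long. The bracket has 4 mm of play at each end.
- handle_pivot (a point): Axis of the clamp's handle, parallel to the nest's x, fixed at nest (0, 178, 45) mm. The clamp's foot and cheeks stand at nest y = 110 to 196 mm, up to 53 mm high, 50 mm wide.
- handle_grip (a point): Centre of the handle's black grip, 95 mm out from handle_pivot along the handle. The grip is a bar 30 mm wide (nest x), 14 mm thick, reaching from 52 to 120 mm from the pivot; it swings in the nest's y-z plane.
- clamp_handle (a joint): Handle angle, rad, 0 to 0.1 at the start. 0 = open: handle 65 degrees above the nest plate, leaning to nest +y, clamp arm raised. Grows as the handle swings out (+y) and down; elevation above the plate = 1.134 minus the value. From 0.3 on it may sink alone till the spindle touches; stiffest (about 6 N at the grip) before the dead point, 1.02; past it, it snaps to its stop at 1.16: locked.
- spindle: Rubber-tipped, sprung spindle, 18 mm across, on the clamp's arm, 80 mm from the arm's axis at nest (0, 130, 45) mm. Origin: middle of the tip's face. Locked, it presses on the bracket's plate at about nest (0, 50, 8) mm with about 10 N; fully open, it is raised at about nest (0, 68, 107) mm.
- channel: Bystander: another aluminium part, plate 70 x 150 x 8 mm with two upright end flanges 63 mm high and no boss. Origin: centre of the underside.
- vblock: Bystander: steel V-block, 60 x 70 x 42 mm. Origin: centre of the underside.
- caliper: Bystander: caliper lying flat, 200 mm long (x), 12 mm high. Origin: under the middle of its bar.
- screwdriver: Bystander: screwdriver lying flat. Origin: centre of the underside.
- ring_gauge: Bystander: steel ring gauge, 76 mm across, 22 mm high. Origin: centre of the underside.
There are look-alikes about, which are no part of the job. Leave any orange or turquoise look-alike of the bracket alone.

How it is judged:
By the outcome, as a careful person would: the job done as asked, in the order asked, and still so for the second after the job is handed in, with the robot touching nothing.
It also fails if it takes over 48 s, if anything falls off the work surface, if the arm or the gripper's body presses on something with over 40 N, if the wrist force passes 120 N, or if a joint passes its speed limit or range.

## Working session

There is one attempt and no reset: what is moved stays moved. The work goes in short steps, Python scripts to look and compute and a tool call to move; the robot and the scene stay as the last step left them, time stands still between calls to the robot, and variables do not carry over. Pictures are saved under pics/ and viewed, and the job is handed in when it is done.

Besides the shell and the picture viewer there is one more tool, called after ">>>" by a JSON object that holds its "fn" and its "kwargs", one argument or row to a line. move_arm: Moves the arm, as the interface text tells. Its arguments: {"type":"object","properties":{"gripper":{"type":"array","items":{"type":"number"}},"xyz":{"type":"array","items":{"type":"array","items":{"type":"number"}}},"twist":{"type":"array","items":{"type":"number"}},"squeeze":{"type":"number"}},"required":["gripper","xyz","twist"]}

```bash
mkdir -p pics; ls
python3 - <<'E'
from station import *
import cv2
o=get_obs()
for k,v in o.items(): print(k,v)
for n in ["scene","top","wrist"]:
    c=read_camera(n)
    cv2.imwrite(f"pics/{n}0.png",c["pixels"][:,:,::-1])
    print(n,c["fx"],c["cx"],c["cy"],c["R"],c["t"])
E
```

```text
pics
t 0.0
q [ 1.07989899  0.47780272  0.02234791  1.55648177 -0.01149649  1.10928526
 -0.08307681]
joint_vel [ 4.50429962e-04  6.07035443e-05 -7.36676529e-04 -8.37146897e-04
 -2.01451715e-03 -5.33487754e-04  1.23837242e-03]
joint_torque [-7.13139470e-04 -5.96448326e+01  1.60770692e+00 -2.81199718e+01
  1.24880439e-02  9.28998808e-03 -4.88301964e-06]
eef_pos [ 0.2519372  -0.62571386  0.30291119]
tool_rot [-8.90942191e-04  9.81735015e-01  1.90251165e-01 -2.46390736e-04]
contact_force [-0.30727023 -0.3470799  -0.11392833]
torque [-0.04660275 -0.03594379  0.001907  ]
gripper_width 1.0039242857996207
scene 464.46159094064444 322.74278002930606 205.51267462376657 [[-0.13990914  0.99006995  0.01367226]
 [ 0.82813137  0.12457227 -0.54651641]
 [-0.54279265 -0.06514021 -0.83733678]] [ 0.18618009 -0.34715549  1.69502001]
top 384.960163250549 316.2471740895825 198.349527157355 [[ 0.0184234  -0.99981144  0.00613627]
 [-0.98548106 -0.0191947  -0.16869688]
 [ 0.16878285 -0.00293921 -0.98564888]] [-0.14229598  0.56406038  1.22628647]
wrist 309.70691628693146 319.02399447427536 195.1651961096674 [[ 0.37301877 -0.92782182 -0.00191799]
 [-0.87878373 -0.3539653   0.32007455]
 [-0.29765105 -0.11770832 -0.94739042]] [-0.67491921 -0.0423304   0.38067617]
```

View pics/scene0.png

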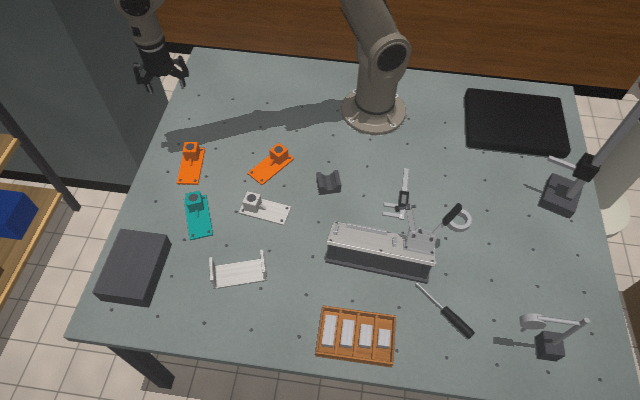

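View pics/top0.png

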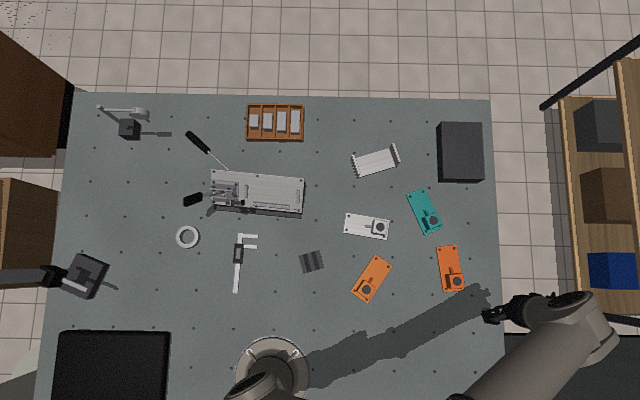

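View pics/wrist0.png

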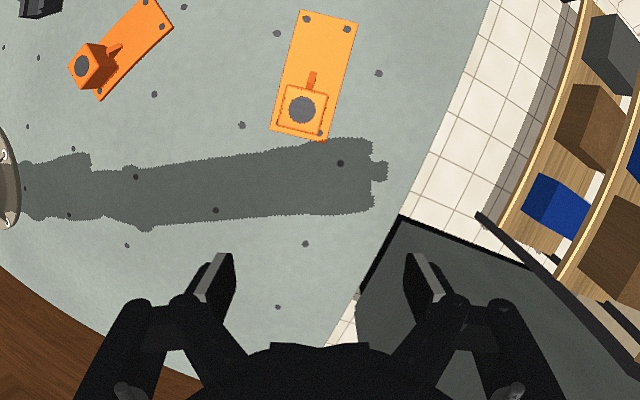

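The scene shows:
- Grey bracket with a boss at scene (265,206) and top (368,226).
- Orange look-alikes at scene (191,160) and (271,163), and a turquoise one at (198,213).
- The channel, with flanges and no boss, at scene (237,272).
- The fixture at scene (380,250), with the clamp on its +y (left) side.

The grey one is my choice. I'll check it with a crop and measure.

Run:
```python
from station import *
import cv2, numpy as np
np.set_printoptions(precision=4,suppress=True)
for cam in ["top","scene"]:
    c=read_camera(cam)
    b=(0,)
    x0,y0,x1,y1=(330,195,405,255) if cam=="top" else (225,180,305,235)
    cv2.imwrite(f"pics/{cam}_br.png",cv2.resize(c["pixels"][y0:y1,x0:x1,::-1],None,fx=7,fy=7,interpolation=cv2.INTER_CUBIC))
    x0,y0,x1,y1=(180,160,315,225) if cam=="top" else (315,160,475,285)
    cv2.imwrite(f"pics/{cam}_fx.png",cv2.resize(c["pixels"][y0:y1,x0:x1,::-1],None,fx=4.7,fy=4.7,interpolation=cv2.INTER_CUBIC))
    for q in ["bracket","boss_top","nest","ledge","far_stop","handle_pivot","handle_grip","spindle","channel"]:
        for d in spot_point(q,cam)[:5]: print(cam,q,round(d["p"],2),np.array(d["centre"]))
print(get_obs()["t"])
```

```text
top bracket 0.9 [ 0.5363 -0.5011  0.0006]
top bracket 0.79 [ 0.3049 -0.3181  0.001 ]
top bracket 0.74 [ 0.4793 -0.296  -0.0007]
top bracket 0.74 [0.5833 0.0069 0.0791]
top bracket 0.72 [ 0.3474 -0.5786  0.0042]
top boss_top 0.96 [ 0.4997 -0.5153  0.0528]
top boss_top 0.83 [ 0.2737 -0.2951  0.053 ]
top boss_top 0.73 [ 0.304  -0.5798  0.0565]
top boss_top 0.64 [ 0.4765 -0.3392  0.0508]
top nest 0.36 [ 0.3531 -0.1145  0.0034]
top ledge 0.57 [0.544  0.0191 0.0696]
top far_stop 0.69 [ 0.5646 -0.0635  0.0894]
top handle_pivot 0.95 [0.5727 0.1893 0.1202]
top handle_grip 0.78 [0.5344 0.2359 0.1896]
top spindle 0.62 [0.5283 0.0863 0.1691]
top channel 0.64 [ 0.7051 -0.3272 -0.0003]
top channel 0.39 [ 0.4726 -0.3394  0.0516]
scene bracket 0.81 [ 0.5344 -0.4994  0.0022]
scene bracket 0.8 [ 0.3456 -0.5796 -0.0006]
scene bracket 0.73 [ 0.3076 -0.3191 -0.0024]
scene boss_top 0.8 [ 0.5005 -0.5131  0.0548]
scene boss_top 0.75 [ 0.4762 -0.3408  0.0555]
scene boss_top 0.67 [ 0.3111 -0.5814  0.0556]
scene boss_top 0.65 [ 0.2763 -0.2954  0.0576]
scene nest 0.81 [0.5718 0.0098 0.0783]
scene nest 0.29 [ 0.7017 -0.3261 -0.0025]
scene ledge 0.83 [0.5403 0.0185 0.0761]
scene far_stop 0.78 [ 0.56   -0.0657  0.087 ]
scene handle_pivot 0.37 [ 0.365  -0.116   0.0007]
scene handle_grip 0.77 [0.5318 0.2385 0.19  ]
scene spindle 0.53 [0.432  0.3035 0.0032]
scene spindle 0.4 [0.5296 0.0847 0.1737]
scene channel 0.85 [ 0.7044 -0.3264 -0.0072]
1.15
```

View pics/top_br.png

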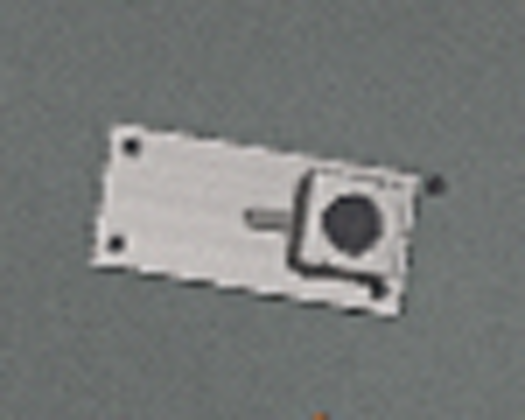

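View pics/top_fx.png

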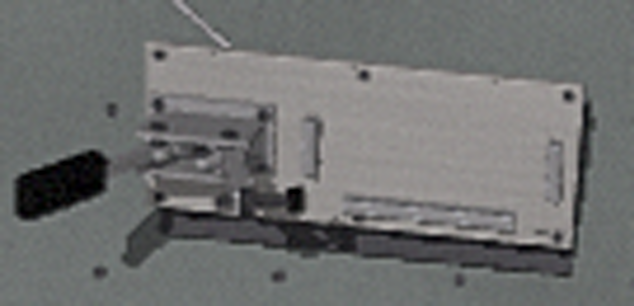

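View pics/scene_fx.png

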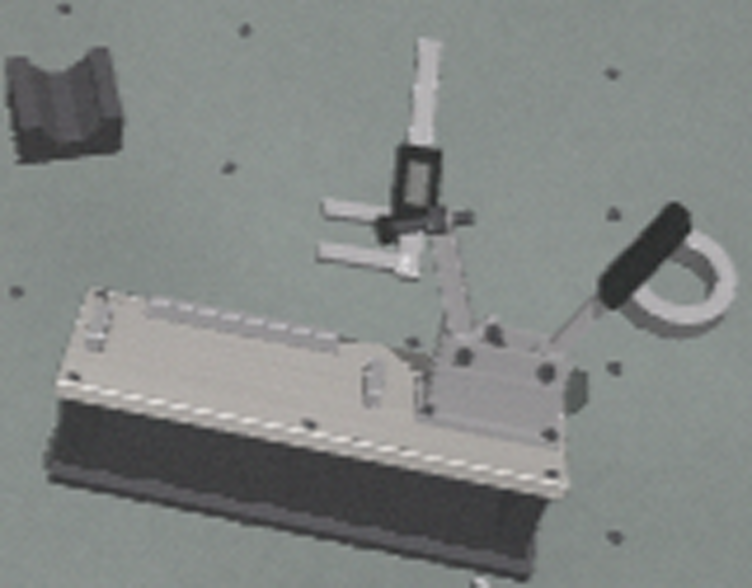

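View pics/scene_br.png

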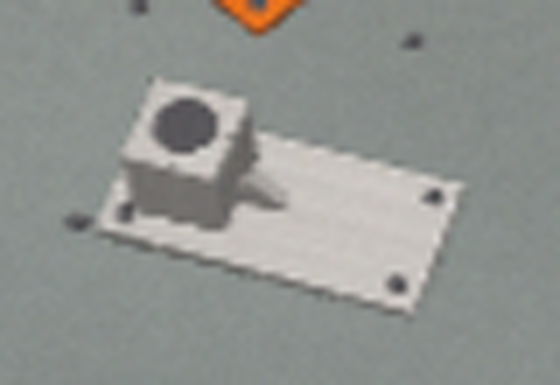

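The close crop confirms it: bare aluminium, square boss, clear end towards +y. It is the only grey part with a boss. Next I fit the bracket and nest poses from picked corners.

```bash
cat > h.py <<'E'
import numpy as np, cv2
from scipy.optimize import least_squares
from scipy.spatial.transform import Rotation as Ro
np.set_printoptions(precision=4,suppress=True)
def proj(c,X):
    P=np.atleast_2d(X)@np.array(c["R"]).T+np.array(c["t"])
    if c.get("fish"):
        r=np.hypot(P[:,0],P[:,1]); th=np.arctan2(r,P[:,2]); k=th/np.maximum(r,1e-9)
        return np.c_[c["cx"]+c["fx"]*k*P[:,0], c["cy"]+c["fy"]*k*P[:,1]]
    return np.c_[c["cx"]+c["fx"]*P[:,0]/P[:,2], c["cy"]+c["fy"]*P[:,1]/P[:,2]]
def cam(n):
    from station import read_camera
    c=read_camera(n); c["fish"]=(n=="wrist"); return c
def br_pose(p): # x,y,yaw on table
    return Ro.from_euler("z",p[2]).as_matrix(), np.array([p[0],p[1],0.])
def nest_pose(p): # x,y,yaw
    return Ro.from_euler("z",p[2]).as_matrix()@Ro.from_euler("y",-np.pi/6).as_matrix(), np.array([p[0],p[1],0.078])
def crop2px(pts,x0,y0,s): return (np.array(pts)+.5)/s-.5+[x0,y0]
E
python3 - <<'E'
from h import *
from station import get_obs
T=cam("top");S=cam("scene");W=cam("wrist")
C=-W["R"].T@W["t"];o=get_obs()
q=o["tool_rot"];Rt=Ro.from_quat([q[1],q[2],q[3],q[0]]).as_matrix()
print("cam in tool",Rt.T@(C-o["eef_pos"]),"axis",Rt.T@W["R"][2],"camx",Rt.T@W["R"][0])
tp=crop2px([(113,126),(93,265),(397,316),(417,180)],330,195,7);tm=np.array([(35,75,8),(-35,75,8),(-35,-75,8),(35,-75,8)])/1e3
sp=crop2px([(98,228),(410,313),(463,184),(155,80),(248,100),(122,160),(217,182)],225,180,7)
sm=np.array([(35,-75,4),(35,75,4),(-35,75,8),(-22.5,-62.5,53),(-22.5,-17.5,53),(22.5,-62.5,53),(22.5,-17.5,53)])/1e3
def f(p):
    R,t=br_pose(p)
    return np.r_[(proj(T,tm@R.T+t)-tp).ravel(),(proj(S,sm@R.T+t)-sp).ravel()]
r=least_squares(f,[.479,-.297,-.1]);print("bracket",r.x,np.degrees(r.x[2]));print(r.fun.reshape(-1,2))
# nest with unknown plate edges y0(-) and x low
tp=crop2px([(147,43),(583,88),(575,250)],180,160,4.7); sp=crop2px([(92,290),(57,390),(565,490)],315,160,4.7)
pts=[((0,-79,12),(0.5623,-0.0646,.088)),((0,178,45),(.5727,.1893,.1202)),((-35,0,12),(.542,.0188,.073)),((0,0,0),(.5718,.0098,.0783))]
def g(p):
    R,t=nest_pose(p);xl,y0=p[3],p[4]
    m=np.array([(xl+.12,y0+.3,0),(xl+.12,y0,0),(xl,y0,0)]);ms=np.array([(xl,y0,0),(xl+.12,y0,0),(xl+.12,y0+.3,0)])
    e=[(proj(T,m@R.T+t)-tp).ravel(),(proj(S,ms@R.T+t)-sp).ravel()]
    for a,b in pts: e.append((R@np.array(a)/1e3+t-b)/.003)
    return np.concatenate(e)
r=least_squares(g,[.572,.015,-.1,-.06,-.1]);print("nest",r.x,np.degrees(r.x[2]));print(r.fun)
E
```

```text
cam in tool [ 0.0814  0.001  -0.0699] axis [-0.32   -0.0004  0.9474] camx [-0.0005  1.      0.0002]
bracket [ 0.4825 -0.3023 -0.1457] -8.350284531609109
[[ 0.1269 -0.4325]
 [-0.1452  0.043 ]
 [ 0.542   0.0809]
 [ 0.4256 -0.9394]
 [-0.3418  0.5652]
 [ 0.8629  0.4766]
 [ 0.5147 -0.1564]
 [ 0.1645 -0.9141]
 [ 0.6261 -0.264 ]
 [-0.5992 -0.6882]
 [-0.2152 -0.2106]]
nest [ 0.577   0.0122 -0.0875 -0.0583 -0.0999] -5.012476800367057
[-0.1482 -0.6877  0.5896 -0.4229 -0.7661 -0.166  -0.5627 -0.7113 -0.4797
 -1.8228  1.0884 -0.0446  0.6075 -0.464   0.1308 -0.8532  0.7223 -1.0763
 -0.39   -1.1486 -0.7026  1.734   0.7939 -0.1   ]
```

```bash
cat >> h.py <<'E'
def rel(target_xyz, ydir_deg=None, o=None, base=None):
    """shift in tool axes cm (from measured pose or given base), twist rad"""
    from station import get_obs
    o=o or get_obs(); q=o["tool_rot"];R=Ro.from_quat([q[1],q[2],q[3],q[0]]).as_matrix()
    d=R.T@(np.array(target_xyz)-(o["eef_pos"] if base is None else base))*100
    a=np.degrees(np.arctan2(R[1,1],R[0,1])); tw=None
    if ydir_deg is not None:
        da=(ydir_deg-a+90)%180-90; tw=-np.radians(da)
    print("t",round(o["t"],2),"tcp",o["eef_pos"],"tool y at",round(a,2),"-> shift cm",d,"twist",tw, "dist",np.linalg.norm(d)); return d,tw
E
python3 -c "
from h import *
rel([.4767,-.3419,.25],81.65)"
```

```text
t 1.3 tcp [ 0.2521 -0.6261  0.3039] tool y at -68.07 -> shift cm [ 31.4494 -17.9804   5.3913] twist 0.5284795164021807 dist 36.625499162447795
```

>>> {"fn": "move_arm", "kwargs": {
  "gripper": [1,1,1,1,1],
  "xyz": [
    [31.45,-17.98,5.4],
    [31.45,-17.98,5.4],
    [31.45,-17.98,5.4],
    [31.45,-17.98,5.4],
    [31.45,-17.98,5.4]
  ],
  "twist": [0.528,0.528,0.528,0.528,0.528]
}}

```text
t: 1.72
eef_pos: [0.3805, -0.4634, 0.2732]
tool_rot: [0.0, 0.997, -0.076, 0.0]
contact_force: [0.6, -0.1, -0.7]
gripper_width: 1.0
```

```bash
python3 -c "
from h import *
rel([.4767,-.3419,.25],81.65)"
```

```text
t 1.72 tcp [ 0.3805 -0.4634  0.2732] tool y at -98.71 -> shift cm [  7.6724 -13.4655   2.3213] twist -0.006345400413035931 dist 15.670764102603439
```

>>> {"fn": "move_arm", "kwargs": {
  "gripper": [1,1,1,1,1],
  "xyz": [
    [7.6,-13.4,2.3],
    [7.6,-13.4,2.3],
    [7.6,-13.4,2.3],
    [7.6,-13.4,2.3],
    [7.6,-13.4,2.3]
  ],
  "twist": [0,0,0,0,0]
}}

```text
t: 2.13
eef_pos: [0.4792, -0.3356, 0.2494]
tool_rot: [-0.002, 0.998, -0.067, 0.001]
contact_force: [0.0, 0.3, -0.2]
gripper_width: 1.001
```

Run:
```python
from h import *
rel([.4767,-.3419,.25],81.65)
W=cam("wrist")
R,t=br_pose([.4825,-.3023,-.1457])
im=W["pixels"][:,:,::-1].copy()
m=np.array([(35,75,8),(-35,75,8),(-35,-75,8),(35,-75,8),(22.5,-17.5,53),(-22.5,-17.5,53),(-22.5,-62.5,53),(22.5,-62.5,53)])/1e3
for p in proj(W,m@R.T+t): cv2.circle(im,tuple(int(round(v)) for v in p),2,(0,0,255),-1)
R,t=nest_pose([.577,.0122,-.0875])
m=np.array([(-35,-60,12),(-35,60,12),(-20,-79,12),(20,-79,12),(20,79,12),(-20,79,12),(-60,-100,0),(60,-100,0)])/1e3
for p in proj(W,m@R.T+t):
    print(p); cv2.circle(im,tuple(int(round(v)) for v in p),2,(255,0,0),-1)
cv2.imwrite("pics/w1.png",im); np.save("w1.npy",W["pixels"])
```

```text
t 2.13 tcp [ 0.4792 -0.3356  0.2494] tool y at -97.68 -> shift cm [-0.1679  0.6622 -0.0603] twist 0.011744389284295833 dist 0.6858474441888495
[ 54.2446 179.1032]
[  5.4272 185.5142]
[ 57.3315 168.1558]
[ 38.6056 139.9387]
[-22.4597 157.4736]
[ -6.5172 178.8134]
[ 91.7839 184.3249]
[38.4179 96.812 ]
```

View pics/w1.png

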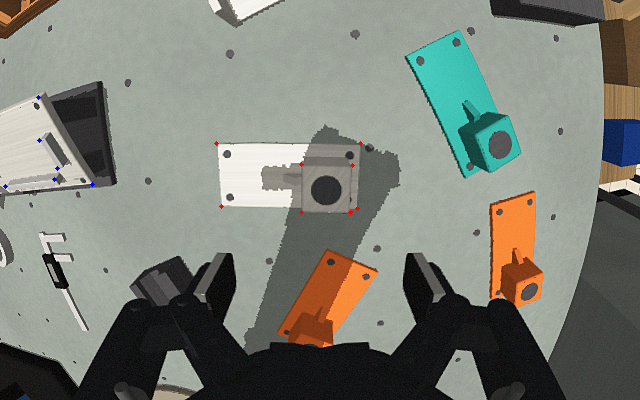

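Run:
```python
from h import *
S=cam("scene")
R,t=br_pose([.4825,-.3023,-.1457])
im=cv2.resize(S["pixels"][185:220,235:285,::-1],None,fx=14,fy=14,interpolation=cv2.INTER_CUBIC)
for i,z in enumerate((8,18,28,38,53)):
    p=proj(S,(R@np.array([0,-17.5,z])/1e3+t))[0]; q=((p-[235,185])+.5)*14-.5
    cv2.circle(im,tuple(int(v) for v in q),3,(0,0,255) if i%2 else (255,0,0),-1)
for y in (2.5,7.5):
    p=proj(S,(R@np.array([0,y,8])/1e3+t))[0]; q=((p-[235,185])+.5)*14-.5
    cv2.circle(im,tuple(int(v) for v in q),3,(0,255,0),-1)
cv2.imwrite("pics/gus.png",im)
a=np.load("w1.npy")[140:220,210:370,::-1]
cv2.imwrite("pics/gusw.png",cv2.resize(a,None,fx=5,fy=5,interpolation=cv2.INTER_CUBIC))
```

```text
(no output)
```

View pics/gus.png

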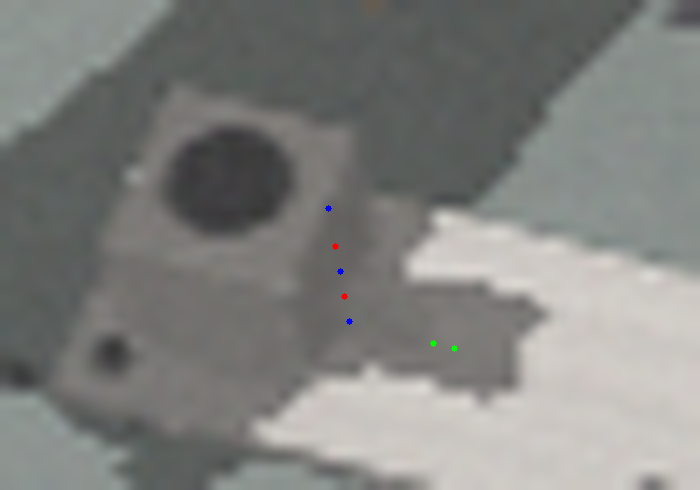

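View pics/gusw.png

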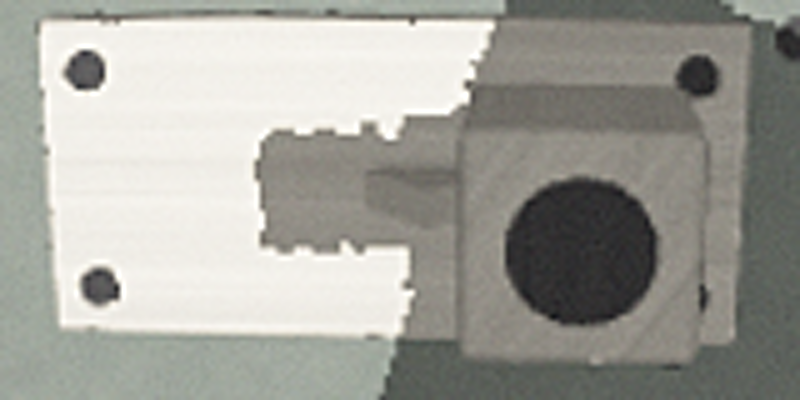

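>>> {"fn": "move_arm", "kwargs": {
  "gripper": [1,1,1,1],
  "xyz": [
    [-0.1,0.4,4],
    [-0.1,0.4,8],
    [-0.1,0.4,10.5],
    [-0.1,0.4,10.5]
  ],
  "twist": [0.012,0.012,0.012,0.012]
}}

```text
t: 2.57
eef_pos: [0.4685, -0.3472, 0.1404]
tool_rot: [-0.002, 0.997, -0.08, -0.004]
contact_force: [-1.4, 0.6, -0.6]
gripper_width: 1.002
```

```bash
python3 -c "
from h import *
rel([.4767,-.3419,.093],81.65)
W=cam('wrist');cv2.imwrite('pics/w2.png',W['pixels'][:,:,::-1])"
```

```text
t 2.57 tcp [ 0.4685 -0.3472  0.1404] tool y at -99.17 -> shift cm [ 0.7687 -0.6446  4.735 ] twist -0.014226377618500992 dist 4.840154298536081
```

View pics/w2.png

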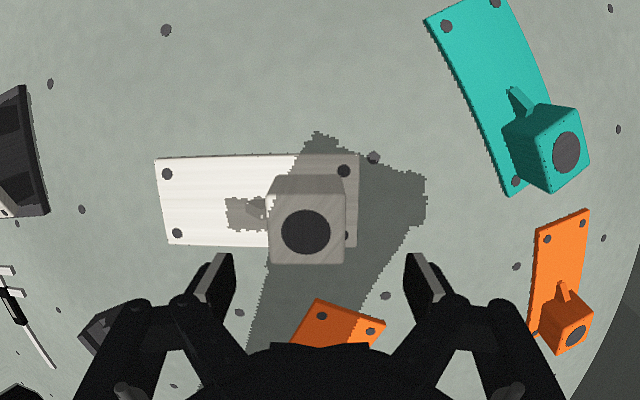

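>>> {"fn": "move_arm", "kwargs": {
  "gripper": [1,1],
  "xyz": [
    [0,0,0],
    [0,0,0]
  ],
  "twist": [0,0]
}}

```text
t: 2.78
eef_pos: [0.4734, -0.3487, 0.1475]
tool_rot: [0.001, 0.997, -0.079, 0.002]
contact_force: [-0.5, -0.5, -0.0]
gripper_width: 0.997
```

```bash
python3 -c "
from h import *
rel([.4767,-.3419,.093],81.65)"
```

```text
t 2.78 tcp [ 0.4734 -0.3487  0.1475] tool y at -99.09 -> shift cm [ 0.204  -0.7369  5.4535] twist -0.012870209604661668 dist 5.50686204997774
```

>>> {"fn": "move_arm", "kwargs": {
  "gripper": [1,1,1,1],
  "xyz": [
    [0.2,-0.74,2.5],
    [0.2,-0.74,5],
    [0.2,-0.74,5.4],
    [0.2,-0.74,5.4]
  ],
  "twist": [-0.013,-0.013,-0.013,-0.013]
}}

```text
t: 3.12
eef_pos: [0.4756, -0.3403, 0.0916]
tool_rot: [-0.0, 0.997, -0.072, -0.0]
contact_force: [-0.2, 0.2, 0.1]
gripper_width: 1.001
```

```bash
python3 -c "
from h import *
rel([.4767,-.3419,.093],81.65)
W=cam('wrist');cv2.imwrite('pics/w3.png',W['pixels'][:,:,::-1])"
```

```text
t 3.12 tcp [ 0.4756 -0.3403  0.0916] tool y at -98.27 -> shift cm [ 0.1325  0.1376 -0.1368] twist 0.0013092467787486075 dist 0.23493332633856984
```

View pics/w3.png

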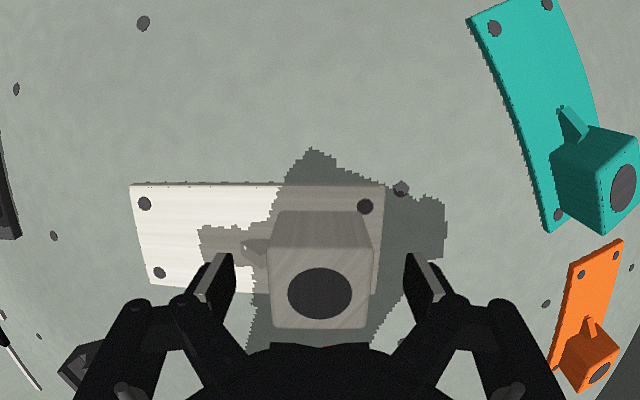

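The wrist view shows the boss centred between the pads: boss columns 267–373, pads at 233 and 405. The gusset is low on the boss. Closing.

>>> {"fn": "move_arm", "kwargs": {
  "gripper": [0.3,0.3,0.3,0.3,0.3],
  "xyz": [
    [0.1,0,0],
    [0.1,0,0],
    [0.1,0,0],
    [0.1,0,0],
    [0.1,0,0]
  ],
  "twist": [0,0,0,0,0],
  "squeeze": 50
}}

```text
t: 3.58
eef_pos: [0.4774, -0.3408, 0.0926]
tool_rot: [0.0, 0.997, -0.072, 0.001]
contact_force: [-0.7, 1.2, 5.9]
gripper_width: 0.52
```

```bash
python3 -c "
from h import *
rel([.4767,-.3419,.093],81.65)
W=cam('wrist');cv2.imwrite('pics/w4.png',W['pixels'][:,:,::-1])"
```

```text
t 3.58 tcp [ 0.4774 -0.3408  0.0926] tool y at -98.28 -> shift cm [-0.0509  0.1205 -0.0378] twist 0.0012996428229612518 dist 0.13611859902231382
```

View pics/w4.png

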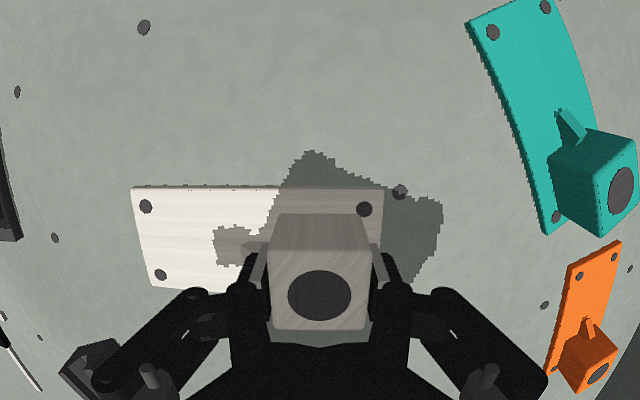

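>>> {"fn": "move_arm", "kwargs": {
  "gripper": [0.3,0.3,0.3,0.3,0.3],
  "xyz": [
    [0,0,-2],
    [0,0,-6],
    [0,0,-10],
    [1.5,-3,-14],
    [3,-6,-17.5]
  ],
  "twist": [0,0,0,0,0]
}}

```text
t: 4.05
eef_pos: [0.5068, -0.2967, 0.2558]
tool_rot: [0.001, 0.997, -0.075, -0.0]
contact_force: [2.0, 0.0, -5.1]
gripper_width: 0.52
```

```bash
python3 -c "
from h import *
rel([.57,-.12,.30],85)"
```

```text
t 4.05 tcp [ 0.5068 -0.2967  0.2558] tool y at -98.57 -> shift cm [  3.6157 -18.4085  -4.4485] twist -0.06235334352177821 dist 19.280463320607574
```

>>> {"fn": "move_arm", "kwargs": {
  "gripper": [0.3,0.3,0.3,0.3,0.3],
  "xyz": [
    [0.7,-3.7,-1],
    [1.5,-7.5,-2],
    [2.2,-11.2,-3],
    [2.9,-14.9,-4],
    [3.6,-18.2,-4.4]
  ],
  "twist": [-0.062,-0.062,-0.062,-0.062,-0.062]
}}

```text
t: 4.47
eef_pos: [0.5704, -0.1174, 0.299]
tool_rot: [-0.0, 0.999, -0.041, 0.001]
contact_force: [0.5, -1.3, -3.1]
gripper_width: 0.521
```

>>> {"fn": "move_arm", "kwargs": {
  "gripper": [0.3,0.3,0.3],
  "xyz": [
    [0,0,0],
    [0,0,0],
    [0,0,0]
  ],
  "twist": [0,0,0]
}}

```text
t: 4.72
eef_pos: [0.5693, -0.1204, 0.2971]
tool_rot: [0.0, 0.999, -0.041, -0.001]
contact_force: [-0.4, -1.4, -3.4]
gripper_width: 0.523
```

Run:
```python
from h import *
from station import *
rel([.57,-.12,.30],85)
W=cam('wrist')
np.save('w5.npy',W['pixels']); np.savez('w5c.npz',**{k:W[k] for k in ("fx","fy","cx","cy","R","t")})
R,t=nest_pose([.577,.0122,-.0875])
m=np.array([(-35,-60,12),(-35,60,12),(-20,-79,12),(20,-79,12),(20,79,12),(-20,79,12),(-60,-100,0),(60,-100,0),(60,200,0)])/1e3
im=W["pixels"][:,:,::-1].copy()
for p in proj(W,m@R.T+t): cv2.circle(im,tuple(int(round(v)) for v in p),2,(255,0,0),-1)
cv2.imwrite("pics/w5.png",im)
for q in ["nest","ledge","far_stop","handle_pivot","handle_grip","spindle"]:
    for d in spot_point(q,"wrist")[:2]: print(q,round(d["p"],2),np.array(d["centre"]))
```

```text
t 4.72 tcp [ 0.5693 -0.1204  0.2971] tool y at -94.7 -> shift cm [ 0.065  -0.0473 -0.2867] twist 0.005154555492134481 dist 0.2977927605928664
nest 0.69 [0.5758 0.0137 0.0749]
far_stop 0.78 [ 0.5666 -0.0601  0.0862]
far_stop 0.53 [ 0.5742 -0.08    0.2027]
handle_pivot 0.93 [0.5701 0.1918 0.1178]
handle_grip 0.93 [0.532  0.2366 0.1912]
spindle 0.78 [0.5349 0.087  0.1727]
```

View pics/w5.png

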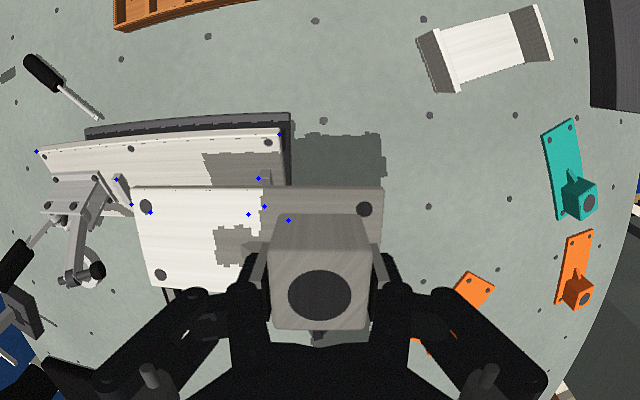

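Run:
```python
import numpy as np,cv2
a=np.load('w5.npy')[:,:,::-1]
cv2.imwrite('pics/w5a.png',cv2.resize(a[110:220,25:145],None,fx=5,fy=5,interpolation=cv2.INTER_CUBIC))
cv2.imwrite('pics/w5b.png',cv2.resize(a[110:210,200:310],None,fx=5,fy=5,interpolation=cv2.INTER_CUBIC))
```

```text
(no output)
```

View pics/w5a.png

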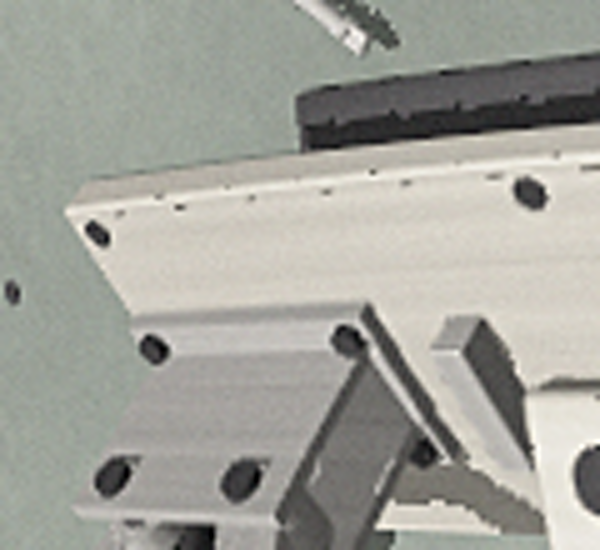

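View pics/w5b.png

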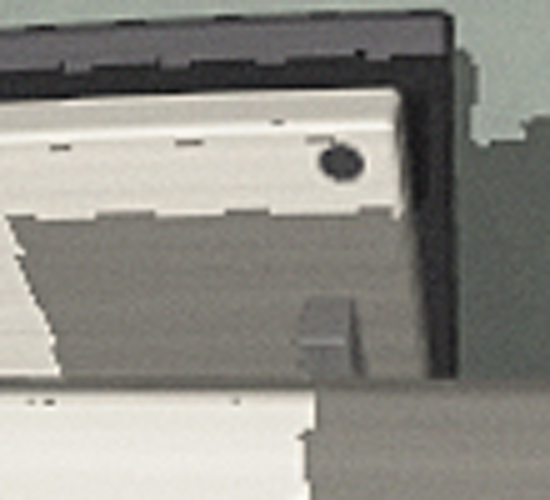

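Run:
```python
from h import *
T=cam("top");S=cam("scene")
z=np.load('w5c.npz');W={k:z[k] for k in z};W["fish"]=True
wp=np.r_[crop2px([(67,211),(430,350),(465,350)],25,110,5),crop2px([(400,124),(300,343),(345,345)],200,110,5)]
wm=np.array([(60,200,0),(20,89,12),(20,79,12),(60,-100,0),(20,-79,12),(20,-89,12)])/1e3
tp=crop2px([(147,43),(583,88),(575,250)],180,160,4.7); sp=crop2px([(92,290),(57,390),(565,490)],315,160,4.7)
tm=np.array([(60,200,0),(60,-100,0),(-60,-100,0)])/1e3; sm=np.array([(-60,-100,0),(60,-100,0),(60,200,0)])/1e3
pts=[((0,-79,12),(0.5623,-0.0646,.088)),((0,-79,12),(.5666,-.0601,.0862)),((0,178,45),(.5727,.1893,.1202)),((0,178,45),(.5701,.1918,.1178)),((-35,0,12),(.542,.0188,.073)),((0,0,0),(.5758,.0137,.0749))]
def g(p,ww=1,wt=1,wn=1):
    R,t=nest_pose(p)
    e=[ww*(proj(W,wm@R.T+t)-wp).ravel(),wt*(proj(T,tm@R.T+t)-tp).ravel(),wt*(proj(S,sm@R.T+t)-sp).ravel()]
    for a,b in pts: e.append(wn*(R@np.array(a)/1e3+t-b)/.004)
    return np.concatenate(e)
for w in [(1,1,1),(1,0,0),(0,1,0),(0,0,1)]:
    r=least_squares(g,[.572,.015,-.1],args=w);print(w,r.x,np.degrees(r.x[2]));print(g(r.x)[:24].reshape(-1,2).round(1).tolist())
```

```text
(1, 1, 1) [ 0.5767  0.0117 -0.0861] -4.932307340101378
[[-1.4, -0.7], [-0.6, 0.3], [-0.7, 0.1], [-0.3, 0.1], [-0.6, -0.3], [1.2, -0.8], [-0.0, 0.0], [0.7, 0.1], [-0.6, 0.4], [-0.7, -1.1], [-0.5, -2.2], [0.9, -0.6]]
(1, 0, 0) [ 0.5764  0.0115 -0.0857] -4.911979818659443
[[-1.2, -0.4], [-0.4, 0.5], [-0.5, 0.4], [-0.1, 0.4], [-0.3, -0.1], [1.5, -0.5], [0.0, 0.1], [0.8, 0.2], [-0.5, 0.4], [-0.7, -1.1], [-0.6, -2.3], [0.8, -0.7]]
(0, 1, 0) [ 0.579   0.012  -0.0811] -4.645529224906405
[[-1.9, -1.6], [-1.3, -1.3], [-1.4, -1.5], [-1.3, -3.1], [-1.4, -3.1], [0.4, -3.6], [-0.2, -0.4], [0.5, -0.7], [-0.6, -0.5], [-0.8, -0.3], [-0.5, -1.3], [1.1, -0.1]]
(0, 0, 1) [ 0.5773  0.0139 -0.0929] -5.320696425668861
[[-2.4, -2.0], [-2.2, -0.6], [-2.3, -0.7], [-2.5, 0.4], [-2.8, -0.3], [-1.1, -0.6], [-0.5, -0.6], [0.1, 0.1], [-1.4, 0.4], [0.2, -0.9], [0.1, -2.1], [1.5, 0.1]]
```

```bash
cat > plan.py <<'E'
from h import *
NP=[.5767,.0117,-.0861]
R,t=nest_pose(NP); Rz=Ro.from_euler("z",NP[2]).as_matrix()
H=.0926 # TCP above underside when level
def tcp(th_deg,x=0.,y=0.,lift=0.,h=.0426):
    """bracket rotated th (30=flat on nest) about pads, upper edge at nest x+35mm touching; mm inputs"""
    th=np.radians(th_deg)
    E=R@np.array([.035+x/1e3,-.04+y/1e3,0])+t
    v=np.array([-.035*np.cos(th)-h*np.sin(th),0,-.035*np.sin(th)+h*np.cos(th)])
    return E+Rz@v+np.array([0,0,H-h+lift/1e3])
if __name__=="__main__":
    for a in [(0,4,-50,15),(0,4,0,15),(0,4,0,3),(0,4,0,0),(10,4,0,0),(20,4,0,0),(30,4,0,0),(30,0,0,0)]: print(a,tcp(*a), tcp(*a,h=.038))
    rel(tcp(0,4,-50,15),85.07)
E
python3 plan.py
```

```text
(0, 4, -50, 15) [ 0.5677 -0.0779  0.2051] [ 0.5677 -0.0779  0.2051]
(0, 4, 0, 15) [ 0.572  -0.028   0.2051] [ 0.572  -0.028   0.2051]
(0, 4, 0, 3) [ 0.572  -0.028   0.1931] [ 0.572  -0.028   0.1931]
(0, 4, 0, 0) [ 0.572  -0.028   0.1901] [ 0.572  -0.028   0.1901]
(10, 4, 0, 0) [ 0.5652 -0.0275  0.1834] [ 0.566  -0.0275  0.1834]
(20, 4, 0, 0) [ 0.5596 -0.027   0.1756] [ 0.5612 -0.0271  0.1758]
(30, 4, 0, 0) [ 0.5555 -0.0266  0.1669] [ 0.5578 -0.0268  0.1675]
(30, 0, 0, 0) [ 0.552  -0.0263  0.1649] [ 0.5543 -0.0265  0.1655]
t 5.17 tcp [ 0.5699 -0.1204  0.2976] tool y at -94.75 -> shift cm [-0.5694 -4.2219  9.2472] twist 0.00314570662716275 dist 10.181304995419193
```

>>> {"fn": "move_arm", "kwargs": {
  "gripper": [0.3,0.3,0.3,0.3],
  "xyz": [
    [-0.2,-1.6,3.4],
    [-0.4,-3.2,6.8],
    [-0.55,-4.2,9.1],
    [-0.55,-4.2,9.1]
  ],
  "twist": [0.003,0.003,0.003,0.003]
}}

```text
t: 5.5
eef_pos: [0.5649, -0.0745, 0.2018]
tool_rot: [-0.001, 0.999, -0.041, -0.005]
contact_force: [-2.0, 0.6, -4.5]
gripper_width: 0.519
```

```bash
python3 -c "
from plan import *
rel(tcp(0,4,0,12),85.07)"
```

```text
t 5.5 tcp [ 0.5649 -0.0745  0.2018] tool y at -94.65 -> shift cm [ 0.3328 -4.685  -0.0292] twist 0.004847853183701665 dist 4.6968802858341885
```

>>> {"fn": "move_arm", "kwargs": {
  "gripper": [0.3,0.3,0.3,0.3],
  "xyz": [
    [0,-2.5,0.2],
    [0,-5,0.4],
    [0,-5,0.4],
    [0,-5,0.4]
  ],
  "twist": [0.003,0.003,0.003,0.003]
}}

```text
t: 5.83
eef_pos: [0.5734, -0.0266, 0.2042]
tool_rot: [-0.0, 0.999, -0.043, 0.001]
contact_force: [-0.3, -0.8, -4.0]
gripper_width: 0.52
```

```bash
python3 -c "
from plan import *
rel(tcp(0,4,0,2),85.07)
for n in ('scene','wrist'):
  c=cam(n); p=c['pixels'][:,:,::-1]
  if n=='scene': p=cv2.resize(p[160:290,305:475],None,fx=4.5,fy=4.5,interpolation=cv2.INTER_CUBIC)
  cv2.imwrite('pics/p6_%s.png'%n,p)
"
```

```text
t 5.83 tcp [ 0.5734 -0.0266  0.2042] tool y at -94.89 -> shift cm [-0.1273  0.1561  1.2077] twist 0.0006111295697495965 dist 1.2243499720651787
```

View pics/p6_scene.png

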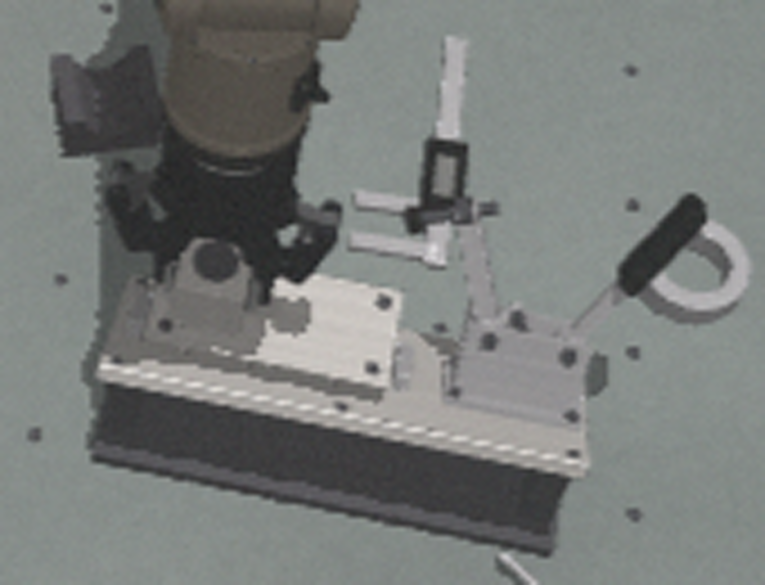

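View pics/p6_wrist.png

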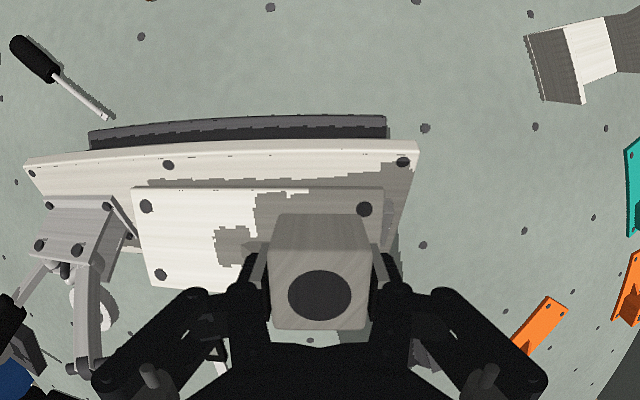

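>>> {"fn": "move_arm", "kwargs": {
  "gripper": [0.3,0.3,0.3,0.3],
  "xyz": [
    [-0.1,0.12,0.5],
    [-0.1,0.12,1.0],
    [-0.1,0.12,1.2],
    [-0.1,0.12,1.2]
  ],
  "twist": [0,0,0,0],
  "squeeze": 35
}}

```text
t: 6.27
eef_pos: [0.5706, -0.0297, 0.1898]
tool_rot: [0.0, 0.999, -0.045, -0.001]
contact_force: [0.3, 0.1, -4.5]
gripper_width: 0.519
```

```bash
python3 -c "
from plan import *
rel(tcp(0,4,0,0),85.07)
from station import get_obs;print(get_obs()['contact_force'])"
```

```text
t 6.27 tcp [ 0.5706 -0.0297  0.1898] tool y at -95.12 -> shift cm [ 0.1309 -0.1773 -0.0346] twist -0.003239957658880266 dist 0.22308090068072398
[ 0.2558  0.0914 -4.5495]
```

>>> {"fn": "move_arm", "kwargs": {
  "gripper": [0.3,0.3,0.3,0.3],
  "xyz": [
    [0.1,-0.15,0.1],
    [0.1,-0.15,0.2],
    [0.1,-0.15,0.3],
    [0.1,-0.15,0.3]
  ],
  "twist": [0,0,0,0]
}}

```text
t: 6.6
eef_pos: [0.572, -0.0283, 0.189]
tool_rot: [0.0, 0.999, -0.044, -0.0]
contact_force: [-7.6, -2.0, 9.5]
gripper_width: 0.521
```

```bash
python3 -c "
from plan import *
rel(tcp(0,4,0,0),85.07)
from station import get_obs;print(get_obs()['contact_force'])
W=cam('wrist');cv2.imwrite('pics/w7.png',W['pixels'][:,:,::-1])"
```

```text
t 6.6 tcp [ 0.572  -0.0283  0.189 ] tool y at -95.09 -> shift cm [-0.0028 -0.026  -0.1148] twist -0.0028207653325694193 dist 0.11778246816696492
[-7.57   -2.0264  9.5157]
```

View pics/w7.png

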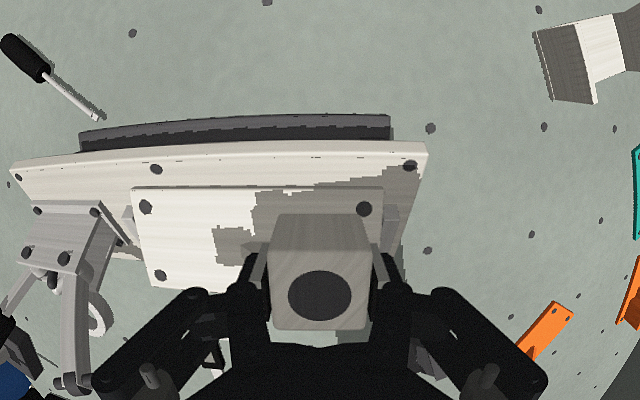

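>>> {"fn": "move_arm", "kwargs": {
  "gripper": [0.3,0.3,0.3,0.3],
  "xyz": [
    [-0.25,0,0.1],
    [-0.5,0,0.35],
    [-0.75,0,0.65],
    [-0.95,0,0.9]
  ],
  "twist": [0,0,0,0],
  "squeeze": 22
}}

```text
t: 6.98
eef_pos: [0.5653, -0.0276, 0.1819]
tool_rot: [0.0, 0.999, -0.045, 0.003]
contact_force: [-4.5, -2.0, 15.3]
gripper_width: 0.518
```

```bash
python3 -c "
from plan import *
rel(tcp(15,4,0,0),85.07)
from station import get_obs;print(get_obs()['contact_force'],get_obs()['gripper_width'])
W=cam('wrist');cv2.imwrite('pics/w8.png',W['pixels'][:,:,::-1])"
```

```text
t 6.98 tcp [ 0.5653 -0.0276  0.1819] tool y at -95.17 -> shift cm [-0.314  -0.0128  0.2313] twist -0.004127532907108744 dist 0.3902092001537119
[-4.4609 -2.0309 15.3246] 0.518496397876359
```

View pics/w8.png

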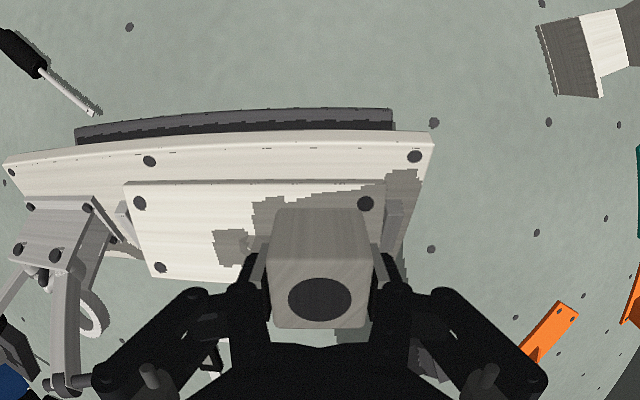

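>>> {"fn": "move_arm", "kwargs": {
  "gripper": [0.3,0.3,0.3,0.3,0.3],
  "xyz": [
    [-0.2,0,0.25],
    [-0.35,0,0.5],
    [-0.5,0,0.75],
    [-0.65,0,1.0],
    [-0.7,0,1.1]
  ],
  "twist": [0,0,0,0,0],
  "squeeze": 20
}}

```text
t: 7.45
eef_pos: [0.5582, -0.0269, 0.1703]
tool_rot: [0.0, 0.999, -0.045, 0.003]
contact_force: [-4.0, -4.2, 13.0]
gripper_width: 0.519
```

```bash
python3 -c "
from plan import *
rel(tcp(30,4,0,0),85.07)
from station import get_obs;print(get_obs()['contact_force'],get_obs()['gripper_width'])
W=cam('wrist');cv2.imwrite('pics/w9.png',W['pixels'][:,:,::-1])"
```

```text
t 7.45 tcp [ 0.5582 -0.0269  0.1703] tool y at -95.17 -> shift cm [-0.2715 -0.0003  0.3384] twist -0.004153715094411263 dist 0.43388028239318566
[-4.0342 -4.2004 13.0266] 0.5187481188246765
```

View pics/w9.png

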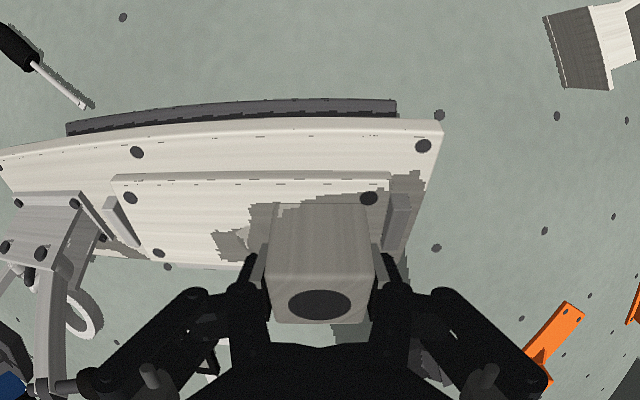

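```bash
cat > ov.py <<'E'
from plan import *
import sys
W=cam('wrist')
im=W['pixels'][:,:,::-1].copy()
s=4; x0,y0=80,150
big=cv2.resize(im[y0:y0+150,x0:x0+200],None,fx=s,fy=s,interpolation=cv2.INTER_CUBIC)
big2=cv2.resize(im[y0:y0+130,240:440],None,fx=s,fy=s,interpolation=cv2.INTER_CUBIC)
n=sys.argv[1]
cv2.imwrite(f'pics/{n}a.png',big); cv2.imwrite(f'pics/{n}b.png',big2)
np.savez(f'{n}.npz',**{k:W[k] for k in ("fx","fy","cx","cy","R","t")})
E
python3 ov.py v9
```

```text
(no output)
```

View pics/v9a.png

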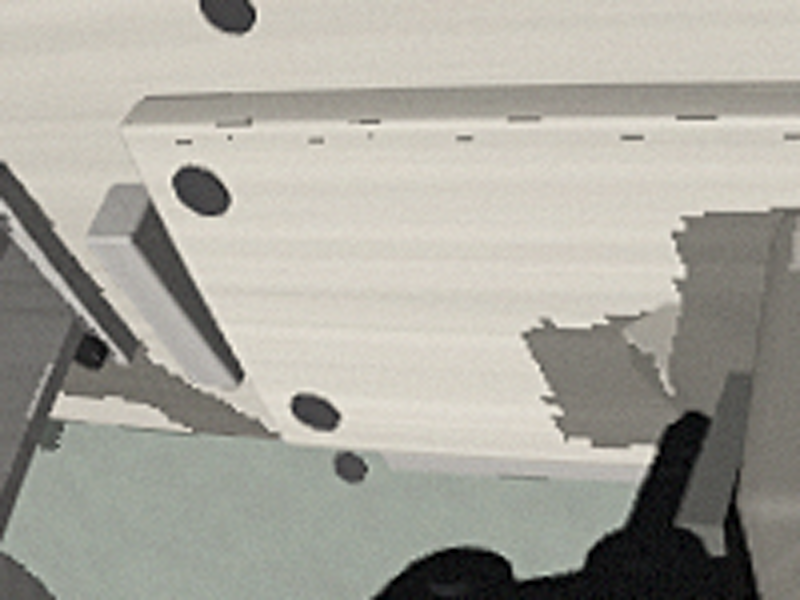

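View pics/v9b.png

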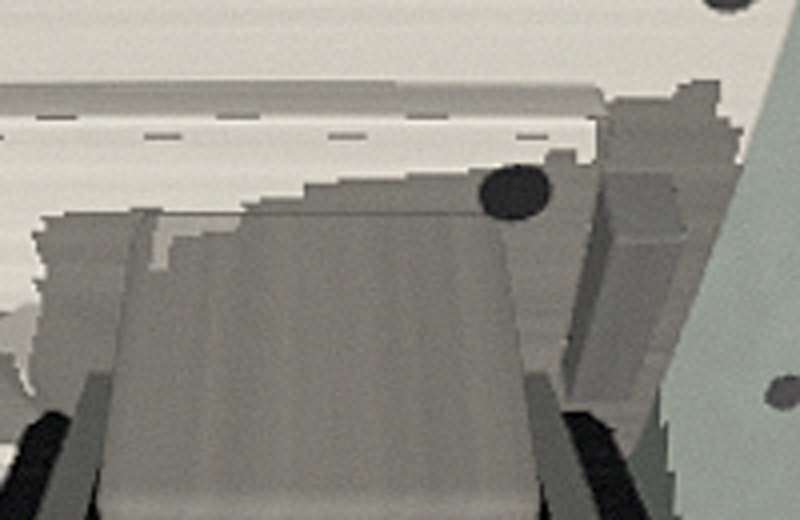

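```bash
cat > fitb.py <<'E'
from plan import *
def fit(n,pa,ma,pb,mb,s=4):
    z=np.load(n+'.npz');W={k:z[k] for k in z};W["fish"]=True
    px=np.r_[crop2px(pa,80,150,s),crop2px(pb,240,150,s)]; m=np.array(ma+mb)/1e3
    def f(p):
        dx,dy,th,yaw=p
        # rotate about upper lower-face edge (bracket 35,0,0)
        Rb=Ro.from_euler("z",yaw).as_matrix()@Ro.from_euler("y",th).as_matrix()
        X=(m-[.035,0,0])@Rb.T+[.035+dx,dy,0]
        return np.r_[(proj(W,X@R.T+t)-px).ravel()]
    r=least_squares(f,[.002,0,.1,0],x_scale=[.01,.01,.1,.1]); print("dx,dy mm",r.x[:2]*1e3,"tilt left deg",np.degrees(r.x[2]),"yaw deg",np.degrees(r.x[3])); print(r.fun.round(1))
E
python3 - <<'E'
from fitb import *
fit('v9',[(125,125),(146,97),(283,437)],[(35,75,8),(35,75,0),(-35,75,8)],[(598,117),(603,92)],[(35,-75,8),(35,-75,0)])
E
```

```text
dx,dy mm [ 1.1519 -1.0156] tilt left deg 5.602028181519858 yaw deg -0.5893526140603205
[-3.1  1.9 -2.  -0.4  1.1  0.9  3.4  2.7 -0.8 -1.6]
```

>>> {"fn": "move_arm", "kwargs": {
  "gripper": [0.3,0.3,0.3,0.3],
  "xyz": [
    [-0.1,0,0.2],
    [-0.2,0,0.4],
    [-0.3,0,0.5],
    [-0.3,0,0.5]
  ],
  "twist": [0,0,0,0],
  "squeeze": 20
}}

```text
t: 7.88
eef_pos: [0.5557, -0.0266, 0.1653]
tool_rot: [-0.0, 0.999, -0.045, 0.004]
contact_force: [-1.1, -2.6, 9.2]
gripper_width: 0.516
```

```bash
python3 ov.py v10; python3 -c "
from plan import *
rel(tcp(30,0,0,0),85.07)
from station import get_obs;print(get_obs()['contact_force'],get_obs()['gripper_width'],get_obs()['torque'])"
```

```text
t 7.93 tcp [ 0.5558 -0.0265  0.1653] tool y at -95.15 -> shift cm [-0.3738  0.0136  0.0342] twist -0.0038110951794096152 dist 0.37562465298560516
[-0.7247 -2.6561  9.6334] 0.5204501993978429 [-0.217  -0.4708 -0.117 ]
```

View pics/v10a.png

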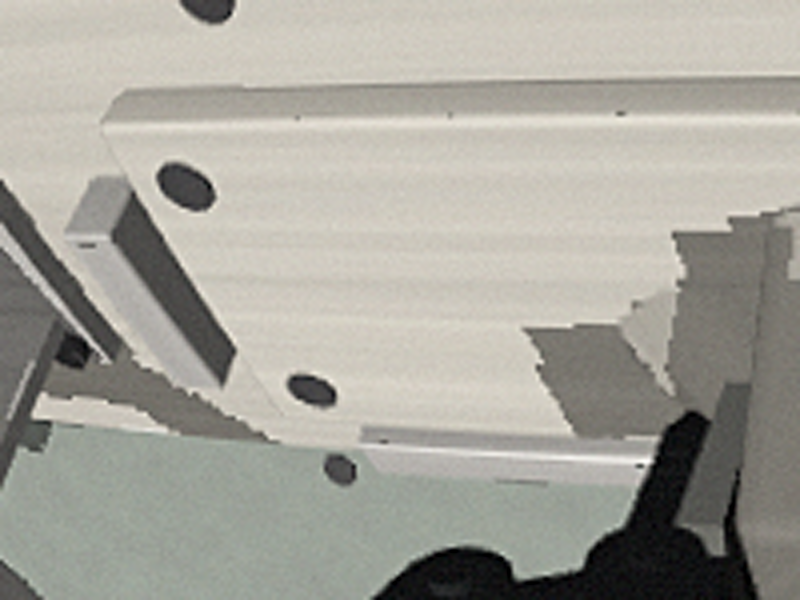

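View pics/v10b.png

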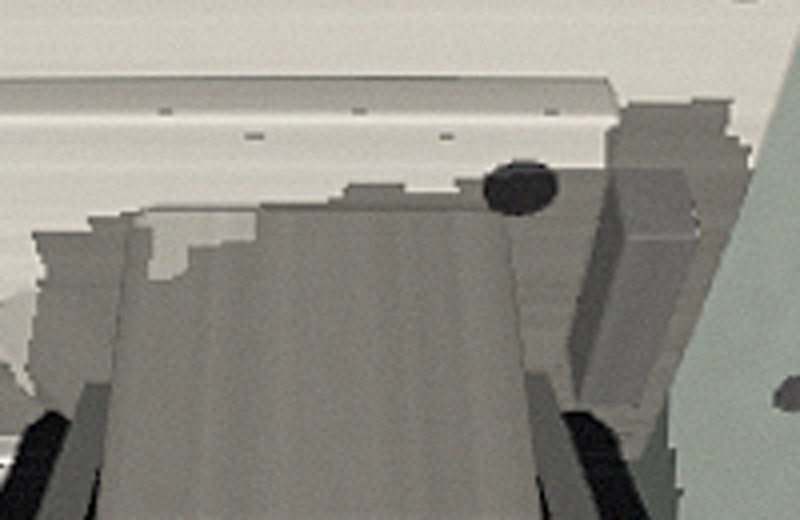

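Run:
```python
from fitb import *
fit('v10',[(102,122),(127,90),(283,415)],[(35,75,8),(35,75,0),(-35,75,8)],[(607,119),(610,80)],[(35,-75,8),(35,-75,0)])
z=np.load('v10.npz');W={k:z[k] for k in z};W["fish"]=True
# nest check: stop corners
m=np.array([(20,89,12),(20,79,12),(20,-79,12),(20,-89,12),(-35,60,12),(-45,60,12)])/1e3
p=proj(W,m@R.T+t); print(((p-[80,150])+.5)*4-.5); print(((p-[240,150])+.5)*4-.5)
```

```text
dx,dy mm [ 0.8937 -0.7424] tilt left deg 0.5026460860040151 yaw deg -0.479846823233801
[-2.5  2.5 -2.7  0.   0.4  0.4  3.3  1.6 -0.3 -0.6]
[[  60.599   233.001 ]
 [ 109.3587  233.9591]
 [1269.4109  237.6122]
 [1347.1621  236.6208]
 [ 355.8769  443.7076]
 [ 377.645   472.6074]]
[[-579.401   233.001 ]
 [-530.6413  233.9591]
 [ 629.4109  237.6122]
 [ 707.1621  236.6208]
 [-284.1231  443.7076]
 [-262.355   472.6074]]
```

>>> {"fn": "move_arm", "kwargs": {
  "gripper": [0.3,0.3,0.3,0.3],
  "xyz": [
    [-0.15,0,0.05],
    [-0.3,0,0.1],
    [-0.45,0,0.15],
    [-0.45,0,0.15]
  ],
  "twist": [0,0,0,0],
  "squeeze": 20
}}

```text
t: 8.27
eef_pos: [0.5541, -0.0261, 0.1648]
tool_rot: [-0.0, 0.999, -0.044, 0.007]
contact_force: [8.2, -4.1, 6.9]
gripper_width: 0.52
```

```bash
python3 ov.py v11; python3 -c "
from plan import *
rel(tcp(30,0,0,0),85.07)
from station import get_obs;f=get_obs()['contact_force'];print(f,get_obs()['gripper_width'],'nest axes',R.T@f)"
```

```text
t 8.32 tcp [ 0.5541 -0.0261  0.1647] tool y at -95.07 -> shift cm [-0.2017  0.0396 -0.0215] twist -0.0023830219356580124 dist 0.20666018083279503
[ 6.8024 -2.7714  6.6032] 0.5226640662469143 nest axes [ 9.3772 -2.1762  2.2108]
```

View pics/v11a.png

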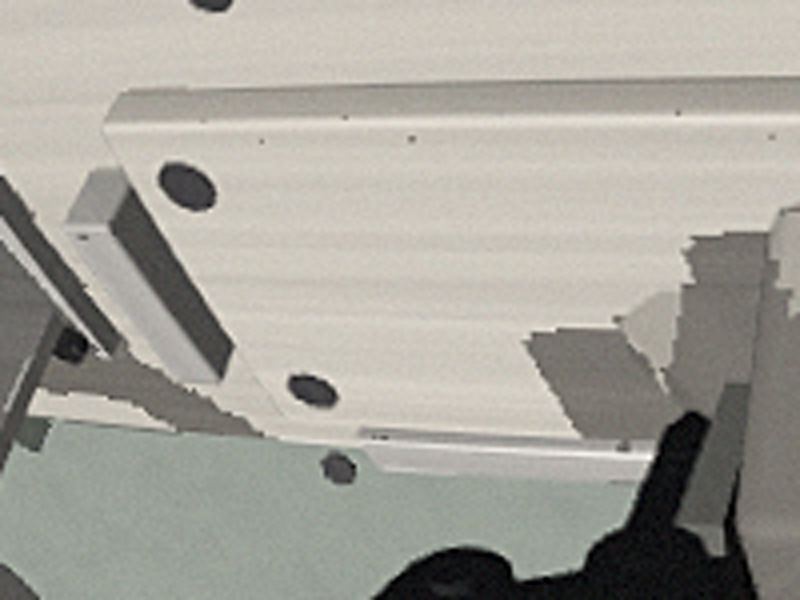

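>>> {"fn": "move_arm", "kwargs": {
  "gripper": [0.85,0.85,0.85,0.85],
  "xyz": [
    [0,0,0],
    [0.1,0,0],
    [0.2,0,0],
    [0.2,0,0]
  ],
  "twist": [0,0,0,0]
}}

```text
t: 8.65
eef_pos: [0.5503, -0.0254, 0.161]
tool_rot: [-0.0, 0.999, -0.044, -0.0]
contact_force: [-0.4, 0.1, -0.1]
gripper_width: 0.849
```

```bash
python3 ov.py v12; python3 -c "
from plan import *
from station import get_obs;o=get_obs();f=o['contact_force'];print(o['t'],o['eef_pos'],f,o['gripper_width'],'nest axes',R.T@f)"
```

```text
8.7 [ 0.5502 -0.0254  0.1609] [-0.3315 -0.5148 -0.5323] 0.8494628739696481 nest axes [-0.5139 -0.5414 -0.318 ]
```

View pics/v12a.png

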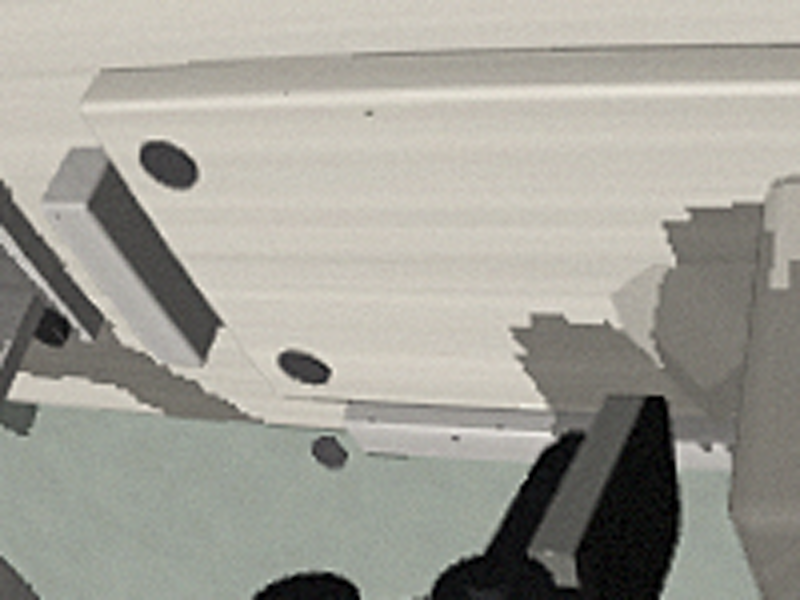

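View pics/v12b.png

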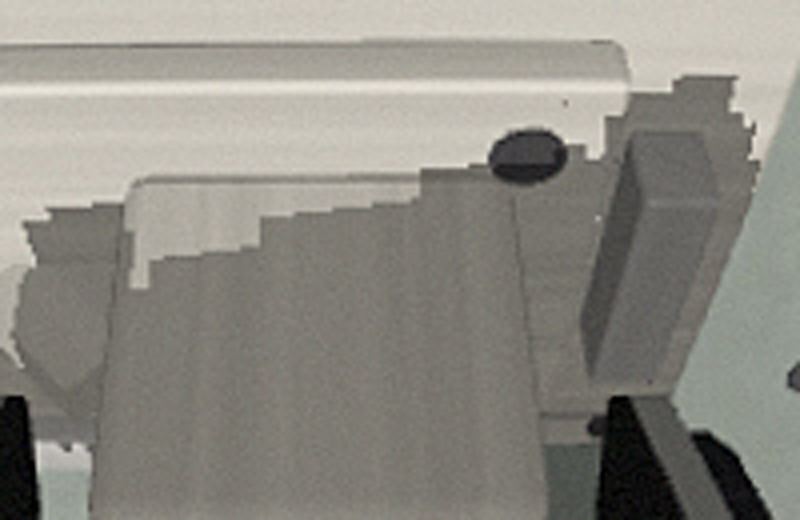

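Run:
```python
from fitb import *
fit('v11',[(104,128),(127,92),(283,413)],[(35,75,8),(35,75,0),(-35,75,8)],[],[])
fit('v12',[(82,103),(104,70),(276,393)],[(35,75,8),(35,75,0),(-35,75,8)],[(629,85),(622,42)],[(35,-75,8),(35,-75,0)])
z=np.load('v12.npz');W={k:z[k] for k in z};W["fish"]=True
m=np.array([(20,89,12),(20,79,12),(20,-79,12),(20,-89,12),(-35,60,12),(-45,60,12),(-35,60,8),(35,75,8),(-35,75,8),(35,75,0),(35,-75,8)])/1e3
p=proj(W,m@R.T+t); print(np.c_[((p-[80,150])+.5)*4-.5,((p-[240,150])+.5)*4-.5])
```

```text
Traceback (most recent call last):
  File "fitb.py", line 4, in fit
    px=np.r_[crop2px(pa,80,150,s),crop2px(pb,240,150,s)]; m=np.array(ma+mb)/1e3
                                  ~~~~~~~^^^^^^^^^^^^^^
  File "h.py", line 18, in crop2px
    def crop2px(pts,x0,y0,s): return (np.array(pts)+.5)/s-.5+[x0,y0]
                                     ~~~~~~~~~~~~~~~~~~~~~~~^~~~~~~~
ValueError: operands could not be broadcast together with shapes (0,) (2,)
```

Run:
```python
from fitb import *
fit('v12',[(82,103),(104,70),(276,393)],[(35,75,8),(35,75,0),(-35,75,8)],[(629,85),(622,42)],[(35,-75,8),(35,-75,0)])
z=np.load('v12.npz');W={k:z[k] for k in z};W["fish"]=True
m=np.array([(20,89,12),(20,79,12),(20,-79,12),(20,-89,12),(-35,60,12),(-45,60,12),(-35,60,8),(35,75,8),(-35,75,8),(35,75,0),(35,-75,8)])/1e3
p=proj(W,m@R.T+t); print(np.c_[((p-[80,150])+.5)*4-.5,((p-[240,150])+.5)*4-.5])
```

```text
dx,dy mm [-0.6563 -0.3028] tilt left deg -0.8361472690456055 yaw deg 0.2290598478773348
[-2.1  1.8 -1.4 -0.8  0.8  0.5  1.5  1.2  0.2 -0.5]
[[  36.2491  202.5093 -603.7509  202.5093]
 [  85.5808  202.8669 -554.4192  202.8669]
 [1288.3706  203.5102  648.3706  203.5102]
 [1368.787   203.034   728.787   203.034 ]
 [ 340.7213  422.3713 -299.2787  422.3713]
 [ 363.4995  452.6165 -276.5005  452.6165]
 [ 346.9132  401.6758 -293.0868  401.6758]
 [  68.4428  104.6358 -571.5572  104.6358]
 [ 272.3093  396.6778 -367.6907  396.6778]
 [  93.8038   61.9378 -546.1962   61.9378]
 [1273.0814   86.7382  633.0814   86.7382]]
```

Released: the force is zero, and the bracket lies flat between the stops and against the ledge. The dark ledge band at rows 403–420 of the crop matches the home prediction of 402–422. Retracting upwards.

>>> {"fn": "move_arm", "kwargs": {
  "gripper": [0.85,0.85,0.85,0.85,0.85],
  "xyz": [
    [0,0,-2],
    [0,0,-5],
    [0,0,-9],
    [0,0,-13],
    [0,0,-15]
  ],
  "twist": [0,0,0,0,0]
}}

```text
t: 9.12
eef_pos: [0.5515, -0.0254, 0.3157]
tool_rot: [-0.0, 0.999, -0.044, 0.003]
contact_force: [0.6, 0.7, -0.4]
gripper_width: 0.85
```

```bash
cat > hand.py <<'E'
from plan import *
PIV=np.array([0,.178,.045])
w=.0145; xo=.009; L=.073
def K(e,r=.098,off=.007,x=.0):
    return R@(PIV+np.array([x,r*np.cos(e)-off*np.sin(e),r*np.sin(e)+off*np.cos(e)]))+t
def htcp(val,r=.098,off=.007,x=.0):
    return K(1.134-val,r,off,x)-Rz@np.array([xo,w,0])+np.array([0,0,L])
E
python3 - <<'E'
from hand import *
from station import *
for c in ("top","wrist","scene"):
    W=cam(c)
    for q in ("handle_grip","spindle","nest","bracket"):
        for d in spot_point(q,c)[:2]:
            X=R.T@(np.array(d["centre"])-t); print(c,q,round(d["p"],2),d["centre"],"nest mm",X*1e3, "elev",np.arctan2(X[2]-.045,X[1]-.178) if q=="handle_grip" else "")
    if c=="wrist": cv2.imwrite("pics/w13.png",W["pixels"][:,:,::-1])
    if c=="scene": cv2.imwrite("pics/s13.png",cv2.resize(W["pixels"][160:290,305:475,::-1],None,fx=4.5,fy=4.5,interpolation=cv2.INTER_CUBIC))
for v in (0,.1,.3,.6,.9,1.05,1.16): print(v,htcp(v))
rel(htcp(-.0,off=.03)+[0,0,.05],85.07)
E
```

```text
top handle_grip 0.66 [0.5329, 0.235, 0.1922] nest mm [  2.6788 218.7063 130.3202] elev 1.1256354822392272
top handle_grip 0.36 [0.5729, 0.1899, 0.1162] nest mm [  2.5503 177.2131  42.6372] elev -1.892270353470807
top bracket 0.94 [0.3503, -0.5797, 0.0029] nest mm [-188.8487 -608.6782   22.3138] elev 
top bracket 0.84 [0.308, -0.3194, 0.005] nest mm [-243.6811 -352.98     56.3962] elev 
wrist handle_grip 0.63 [0.5295, 0.236, 0.1904] nest mm [ -1.2292 219.4102 130.498 ] elev 1.1197539871754427
wrist spindle 0.88 [0.5326, 0.0853, 0.1706] nest mm [  2.7686  69.535  105.3268] elev 
wrist bracket 0.95 [0.5772, 0.0137, 0.0759] nest mm [-0.7675  2.0356 -1.9817] elev 
wrist bracket 0.87 [0.3466, -0.5807, -0.0045] nest mm [-195.6667 -609.9927   17.7054] elev 
scene handle_grip 0.57 [0.5486, -0.0262, 0.1241] nest mm [  1.6273 -40.176   52.2921] elev 3.1081818700143784
scene handle_grip 0.52 [0.5322, 0.2376, 0.1921] nest mm [  1.8312 221.2365 130.6941] elev 1.1035196390620068
scene spindle 0.47 [0.5256, 0.0824, 0.1697] nest mm [ -3.5052  66.0438 107.9098] elev 
scene nest 0.9 [0.5734, 0.0106, 0.0792] nest mm [-2.1654 -1.3797  2.6358] elev 
scene nest 0.39 [0.5744, 0.0113, 0.0756] nest mm [-3.1547 -0.5963 -0.9499] elev 
scene bracket 0.95 [0.5753, 0.0119, 0.076] nest mm [-2.2228  0.0789 -1.026 ] elev 
scene bracket 0.94 [0.5379, -0.5, 0.0034] nest mm [ -32.6696 -513.1411  -67.2788] elev 
0 [0.5167 0.2162 0.2694]
0.1 [0.5194 0.225  0.266 ]
0.3 [0.5261 0.2411 0.2569]
0.6 [0.5385 0.2602 0.2384]
0.9 [0.5527 0.2719 0.2155]
1.05 [0.5602 0.2747 0.2031]
1.16 [0.5656 0.2753 0.1938]
t 9.87 tcp [ 0.5503 -0.0256  0.3109] tool y at -95.06 -> shift cm [ -5.9672 -21.7079  -1.6971] twist -0.0022071581285043056 dist 22.57704039132507
```

View pics/w13.png

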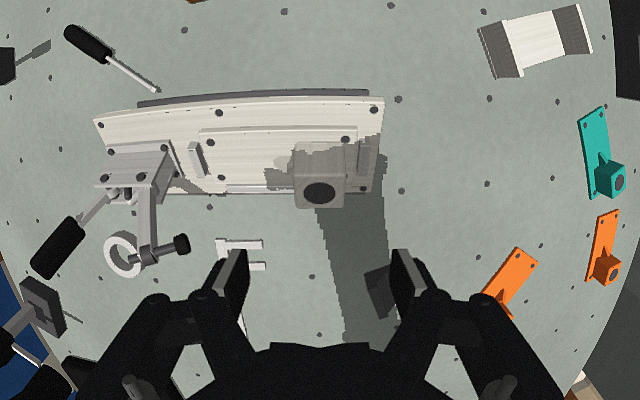

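View pics/s13.png

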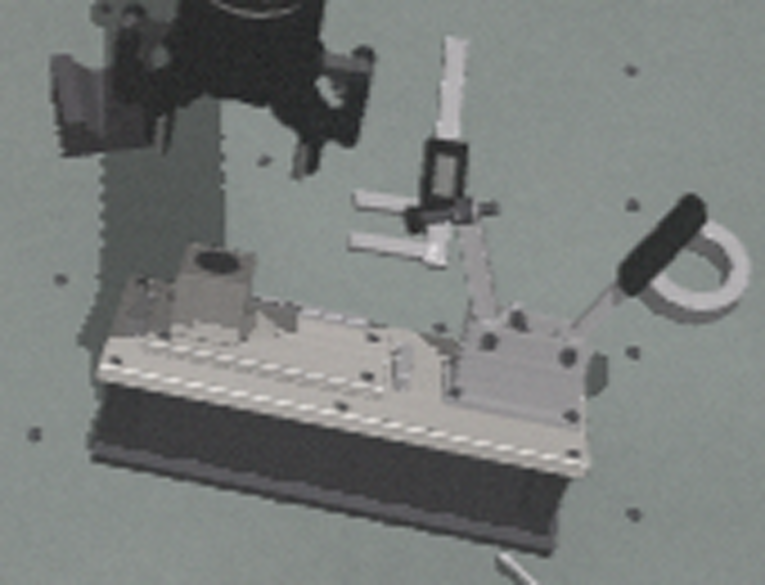

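>>> {"fn": "move_arm", "kwargs": {
  "gripper": [0,0,0,0,0],
  "xyz": [
    [-1,-3.5,-0.7],
    [-2,-7.3,-1.4],
    [-3.1,-11.2,-1.7],
    [-4.2,-15.1,-1.7],
    [-5.2,-19,-1.7]
  ],
  "twist": [0,0,0,0,0],
  "squeeze": 40
}}

```text
t: 10.28
eef_pos: [0.5147, 0.17, 0.3287]
tool_rot: [-0.0, 0.999, -0.044, 0.001]
contact_force: [0.6, -0.0, 0.2]
gripper_width: 0.138
```

>>> {"fn": "move_arm", "kwargs": {
  "gripper": [0,0,0],
  "xyz": [
    [-0.7,-2.4,0],
    [-0.7,-2.4,0],
    [-0.7,-2.4,0]
  ],
  "twist": [0,0,0]
}}

```text
t: 10.53
eef_pos: [0.5099, 0.1945, 0.3281]
tool_rot: [-0.0, 0.999, -0.042, -0.0]
contact_force: [0.0, -1.0, -0.7]
gripper_width: 0.0
```

Run:
```python
from hand import *
rel(htcp(-.0,off=.02),85.07)
W=cam("wrist"); cv2.imwrite("pics/w14.png",W["pixels"][:,:,::-1])
```

```text
t 10.53 tcp [0.5099 0.1945 0.3281] tool y at -94.83 -> shift cm [ 0.2129 -1.0429  5.3929] twist 0.001693264742842589 dist 5.496967643299143
```

View pics/w14.png

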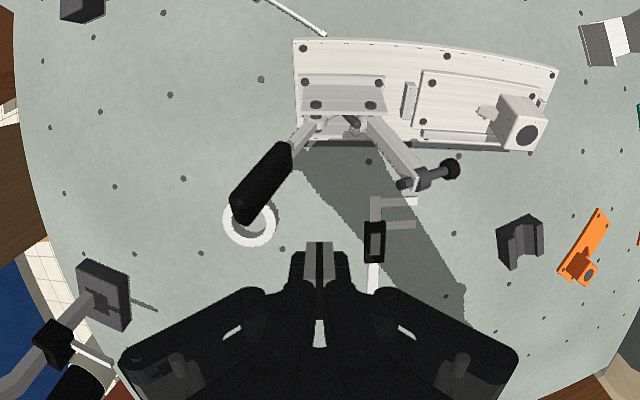

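>>> {"fn": "move_arm", "kwargs": {
  "gripper": [0,0,0,0],
  "xyz": [
    [0.2,-0.3,2.5],
    [0.2,-0.6,5],
    [0.2,-0.9,5.4],
    [0.2,-0.9,5.4]
  ],
  "twist": [0,0,0,0]
}}

```text
t: 10.92
eef_pos: [0.5128, 0.2001, 0.2726]
tool_rot: [0.001, 0.999, -0.045, -0.002]
contact_force: [0.5, -0.4, 0.8]
gripper_width: 0.0
```

Run:
```python
from hand import *
rel(htcp(.1),85.07)
rel(htcp(.3),85.07)
for n in ("wrist","scene"):
  W=cam(n); p=W["pixels"][:,:,::-1]
  if n=="scene": p=cv2.resize(p[110:290,315:515],None,fx=3.5,fy=3.5,interpolation=cv2.INTER_CUBIC)
  cv2.imwrite(f"pics/{n}15.png",p)
```

```text
t 10.92 tcp [0.5128 0.2001 0.2726] tool y at -95.15 -> shift cm [ 0.4356 -2.5393  0.6574] twist -0.0038882961442815445 dist 2.658900962616979
t 10.92 tcp [0.5128 0.2001 0.2726] tool y at -95.15 -> shift cm [ 0.9577 -4.1995  1.5625] twist -0.0038882961442815445 dist 4.582006099663446
```

View pics/wrist15.png

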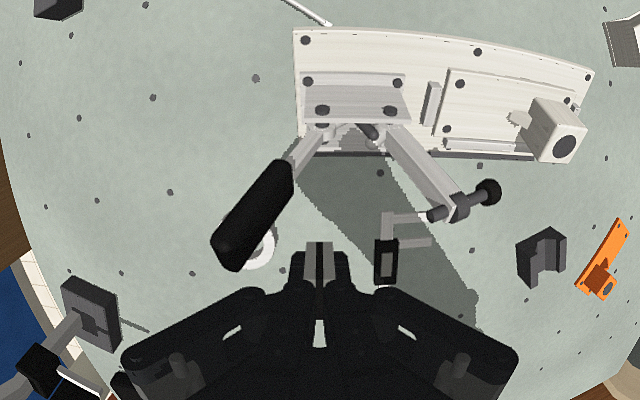

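View pics/scene15.png

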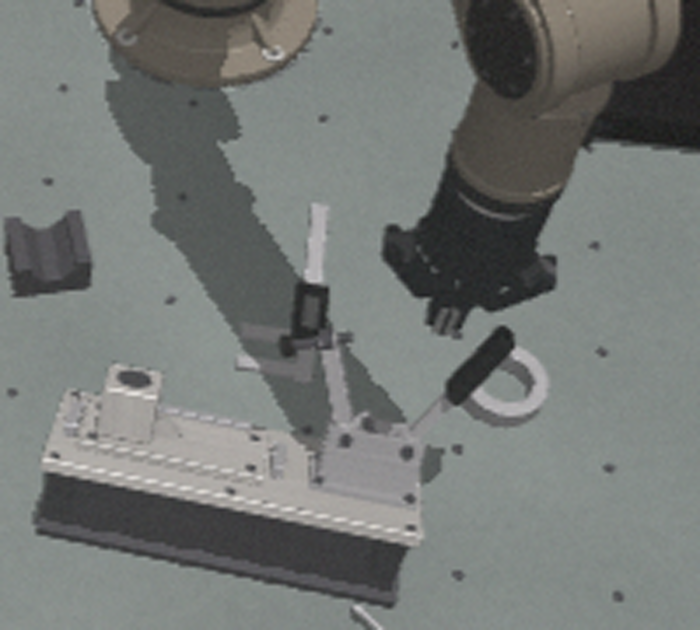

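```bash
sed -i 's/xo=.009/xo=.011/; s/x=.0):/x=.006):/g' hand.py
python3 - <<'E'
from hand import *
from station import get_obs
o=get_obs()
q=o["tool_rot"];Rt=Ro.from_quat([q[1],q[2],q[3],q[0]]).as_matrix()
for v in (0,.1,.2,.3,.4,.5,.6,.7,.8,.9,1.0,1.1,1.16,1.2): print(v,Rt.T@(htcp(v,off=.006)-o["eef_pos"])*100)
E
```

```text
0 [ 0.472  -1.6515  0.2947]
0.1 [ 0.6712 -2.546   0.6459]
0.2 [ 0.9141 -3.3958  1.0726]
0.3 [ 1.1983 -4.1923  1.5706]
0.4 [ 1.5209 -4.9275  2.135 ]
0.5 [ 1.8788 -5.5942  2.76  ]
0.6 [ 2.2683 -6.1857  3.4395]
0.7 [ 2.6855 -6.696   4.1666]
0.8 [ 3.1263 -7.1201  4.9341]
0.9 [ 3.5863 -7.4537  5.7343]
1.0 [ 4.0608 -7.6935  6.5592]
1.1 [ 4.5452 -7.8371  7.4006]
1.16 [ 4.8386 -7.8764  7.9099]
1.2 [ 5.0346 -7.883   8.2501]
```

>>> {"fn": "move_arm", "kwargs": {
  "gripper": [0,0,0,0,0],
  "xyz": [
    [0.4,-0.8,0.1],
    [0.47,-1.65,0.3],
    [0.67,-2.55,0.65],
    [0.91,-3.4,1.07],
    [1.2,-4.2,1.57]
  ],
  "twist": [0,0,0,0,0]
}}

```text
t: 11.43
eef_pos: [0.5293, 0.2438, 0.2586]
tool_rot: [-0.0, 0.999, -0.044, 0.0]
contact_force: [0.1, -0.4, 3.4]
gripper_width: -0.001
```

```bash
cat > look.py <<'E'
from hand import *
from station import *
import sys
o=get_obs(); print(o["t"],o["eef_pos"],"force nest",R.T@o["contact_force"])
for n in ("wrist","scene"):
  W=cam(n); p=W["pixels"][:,:,::-1]
  for d in spot_point("handle_grip",n)[:1]:
    X=R.T@(np.array(d["centre"])-t); print(n,round(d["p"],2),"grip nest mm",X*1e3,"val",1.134-np.arctan2(X[2]-.045,X[1]-.178))
  if n=="scene": p=cv2.resize(p[110:290,315:515],None,fx=3.5,fy=3.5,interpolation=cv2.INTER_CUBIC)
  cv2.imwrite(f"pics/{n}{sys.argv[1]}.png",p)
q=o["tool_rot"];Rt=Ro.from_quat([q[1],q[2],q[3],q[0]]).as_matrix()
for v in (.3,.4,.5,.6,.7,.8,.9,1.0,1.1,1.16,1.2): print(v,Rt.T@(htcp(v,off=.006)-o["eef_pos"])*100)
E
python3 look.py 16
```

```text
11.4333 [0.5293 0.2438 0.2586] force nest [ 1.8395 -0.4386  2.9207]
wrist 0.75 grip nest mm [  2.5543 239.1861 118.3832] val 0.25821096880802397
scene 0.8 grip nest mm [ -1.7458 242.9219 117.4018] val 0.2941871014648786
0.3 [ 0.0537  0.2285 -0.0675]
0.4 [ 0.3778 -0.5056  0.4974]
0.5 [ 0.737  -1.1711  1.1229]
0.6 [ 1.1277 -1.7613  1.8028]
0.7 [ 1.546  -2.2702  2.5303]
0.8 [ 1.9876 -2.6928  3.2982]
0.9 [ 2.4482 -3.0249  4.0987]
1.0 [ 2.9232 -3.2631  4.9238]
1.1 [ 3.4078 -3.4051  5.7653]
1.16 [ 3.7012 -3.4434  6.2746]
1.2 [ 3.8972 -3.4494  6.6149]
```

View pics/wrist16.png

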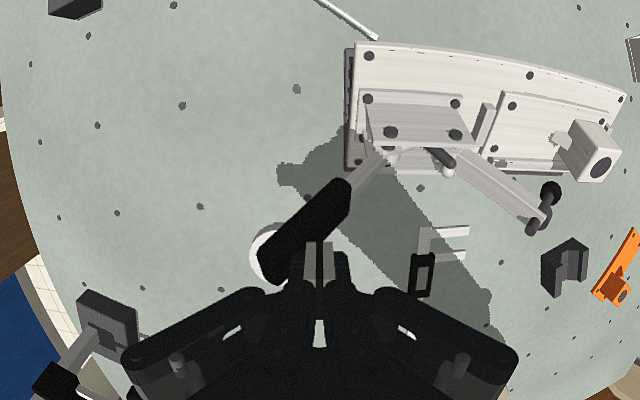

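>>> {"fn": "move_arm", "kwargs": {
  "gripper": [0,0,0,0,0],
  "xyz": [
    [0.38,-0.5,0.5],
    [0.74,-1.17,1.12],
    [1.13,-1.76,1.8],
    [1.55,-2.27,2.53],
    [2.0,-2.7,3.3]
  ],
  "twist": [0,0,0,0,0]
}}

```text
t: 12.05
eef_pos: [0.5517, 0.2684, 0.2246]
tool_rot: [-0.0, 0.999, -0.044, 0.0]
contact_force: [-0.4, 1.0, 1.6]
gripper_width: 0.0
```

```bash
python3 look.py 17
```

```text
12.05 [0.5517 0.2684 0.2246] force nest [0.3633 0.9288 1.6368]
wrist 0.93 grip nest mm [  2.4607 270.2644  77.2144] val 0.7980799303723887
scene 0.64 grip nest mm [ -0.5248 268.0741  76.2823] val 0.7997367746420512
0.3 [-1.9529  2.8741 -3.4741]
0.4 [-1.6285  2.1397 -2.9097]
0.5 [-1.2689  1.4739 -2.2846]
0.6 [-0.8777  0.8835 -1.6052]
0.7 [-0.459   0.3743 -0.8782]
0.8 [-0.0168 -0.0486 -0.1109]
0.9 [ 0.4444 -0.381   0.6891]
1.0 [ 0.9201 -0.6196  1.5138]
1.1 [ 1.4054 -0.7619  2.3549]
1.16 [ 1.6992 -0.8004  2.8639]
1.2 [ 1.8955 -0.8065  3.204 ]
```

View pics/wrist17.png

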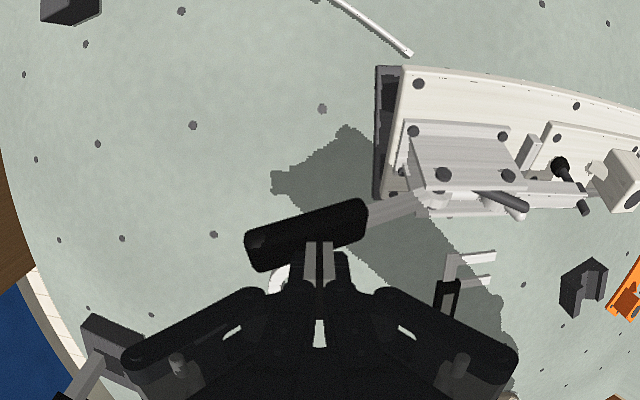

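View pics/scene17.png

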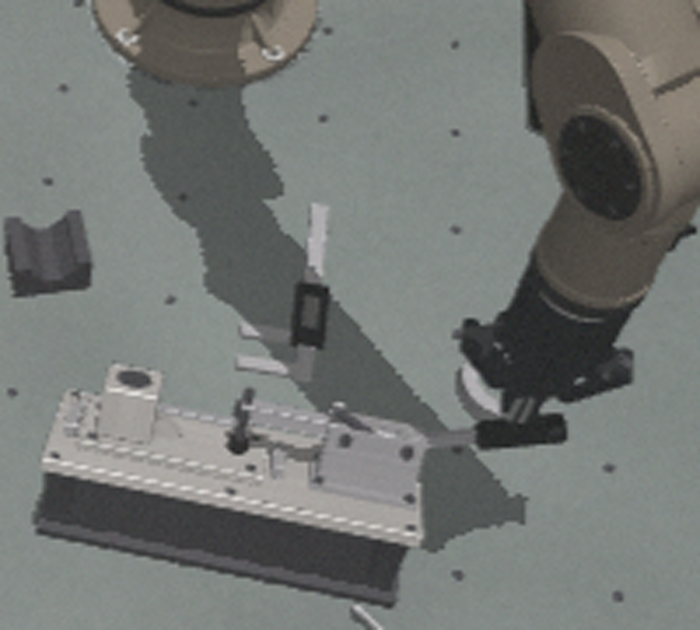

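>>> {"fn": "move_arm", "kwargs": {
  "gripper": [0,0,0,0,0],
  "xyz": [
    [0.45,-0.35,0.75],
    [0.92,-0.6,1.6],
    [1.4,-0.75,2.5],
    [1.7,-0.8,3.1],
    [1.75,-0.8,3.2]
  ],
  "twist": [0,0,0,0,0]
}}

```text
t: 12.67
eef_pos: [0.5693, 0.2746, 0.1949]
tool_rot: [0.0, 0.999, -0.044, -0.001]
contact_force: [-10.8, -3.2, 24.0]
gripper_width: -0.002
```

```bash
python3 look.py 18
```

```text
12.6667 [0.5693 0.2746 0.1949] force nest [ 2.903  -4.0927 26.0763]
wrist 0.82 grip nest mm [  2.5499 274.1174  43.9076] val 1.145365288492399
scene 0.84 grip nest mm [  1.1623 272.2123  43.7849] val 1.146896451319353
0.3 [-3.6595  3.6429 -6.4388]
0.4 [-3.3347  2.9079 -5.8753]
0.5 [-2.9747  2.2415 -5.2512]
0.6 [-2.583   1.6504 -4.5727]
0.7 [-2.1635  1.1404 -3.8466]
0.8 [-1.7205  0.7167 -3.0802]
0.9 [-1.2584  0.3835 -2.281 ]
1.0 [-0.7818  0.1442 -1.4572]
1.1 [-0.2955  0.001  -0.6169]
1.16 [-0.001  -0.0381 -0.1082]
1.2 [ 0.1958 -0.0445  0.2315]
```

View pics/wrist18.png

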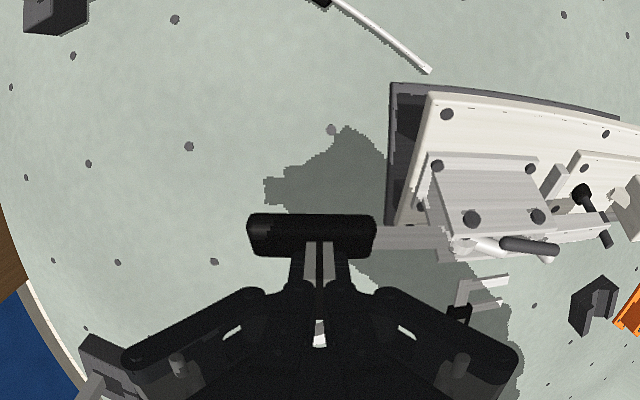

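View pics/scene18.png

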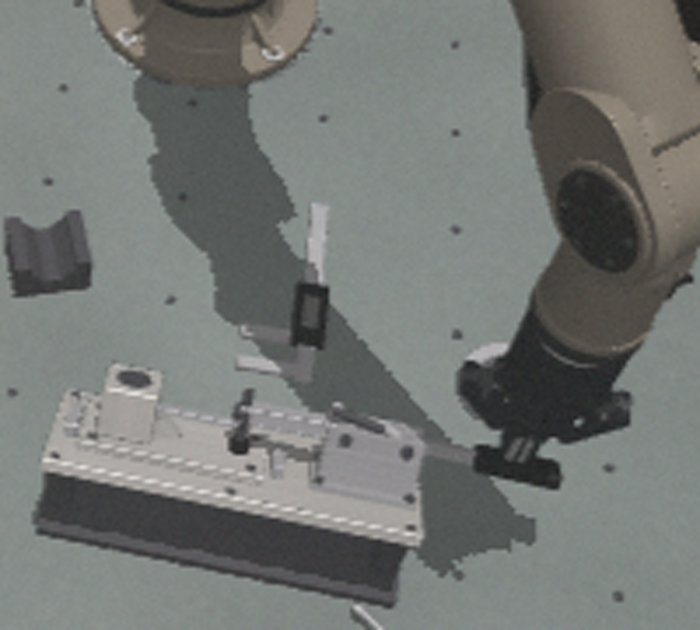

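The handle reads about 1.15, and the 26 N shows it is on its stop. Backing off along the plate normal, then up.

>>> {"fn": "move_arm", "kwargs": {
  "gripper": [0,0,0,0,0],
  "xyz": [
    [-0.5,0,-0.9],
    [-1.5,0,-3],
    [-2,0,-6.5],
    [-2,0,-10.5],
    [-2,0,-14]
  ],
  "twist": [0,0,0,0,0]
}}

```text
t: 13.28
eef_pos: [0.5492, 0.2755, 0.335]
tool_rot: [0.0, 0.999, -0.044, 0.0]
contact_force: [0.8, -0.4, -0.4]
gripper_width: 0.001
```

>>> {"fn": "move_arm", "kwargs": {
  "gripper": [0,0,0,0],
  "xyz": [
    [0,2,-1],
    [0,4,-2],
    [0,6,-2],
    [0,6,-2]
  ],
  "twist": [0,0,0,0]
}}

```text
t: 13.62
eef_pos: [0.5451, 0.211, 0.354]
tool_rot: [0.001, 0.999, -0.047, 0.001]
contact_force: [0.8, 0.3, -1.3]
gripper_width: 0.002
```

```bash
python3 look.py 19 | head -4
python3 - <<'E'
from hand import *
from station import *
for n in ("wrist","scene","top"):
    W=cam(n)
    for q in ("bracket","boss_top","spindle"):
        for d in spot_point(q,n)[:5]:
            X=R.T@(np.array(d["centre"])-t)
            if np.linalg.norm(X)<.15: print(n,q,round(d["p"],2),"nest mm",X*1e3)
    if n=="wrist":
        cv2.imwrite("pics/w20.png",W["pixels"][:,:,::-1])
    if n=="top": cv2.imwrite("pics/top20.png",W["pixels"][:,:,::-1])
E
```

```text
13.6167 [0.5451 0.211  0.354 ] force nest [ 0.0197  0.3362 -1.5314]
wrist 0.86 grip nest mm [  0.0221 276.0018  40.0553] val 1.1844120170905503
scene 0.69 grip nest mm [-240.1374   94.7724   44.0734] val 4.264460158463125
0.3 [-1.8449 -2.9171  9.4555]
wrist bracket 0.84 nest mm [-0.7181  0.263  -5.0125]
wrist boss_top 0.63 nest mm [  3.4647 -38.587   53.5407]
wrist spindle 0.63 nest mm [ 4.0239 51.7736  5.0669]
scene bracket 0.8 nest mm [-1.8376  2.3653 -2.1722]
scene boss_top 0.76 nest mm [  2.5826 -37.8072  52.5489]
scene spindle 0.55 nest mm [-0.6814 50.0105  9.8619]
top bracket 0.84 nest mm [-2.2995  6.8673  2.0204]
top boss_top 0.7 nest mm [ -0.8837 -38.6801  52.8182]
top spindle 0.4 nest mm [ 0.291  52.4295  4.3353]
```

View pics/w20.png

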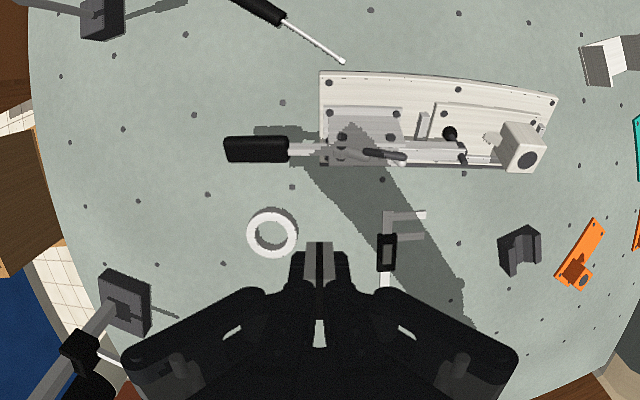

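View pics/scene19.png

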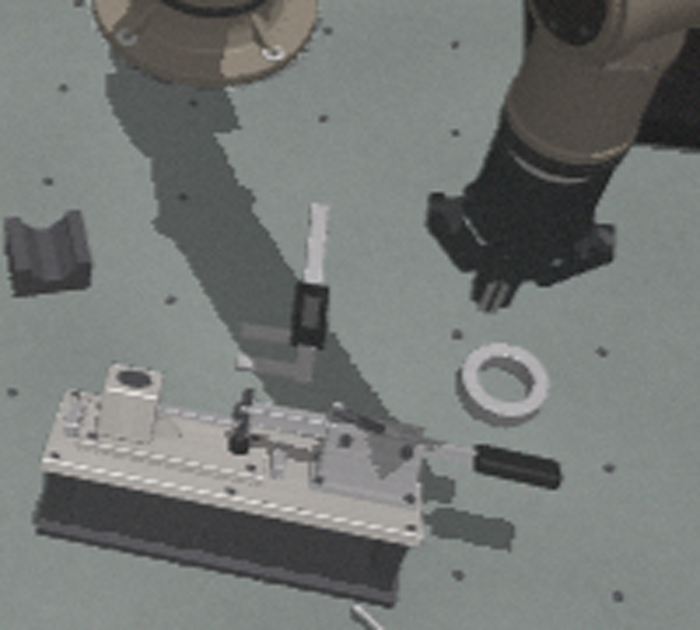

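View pics/top20.png

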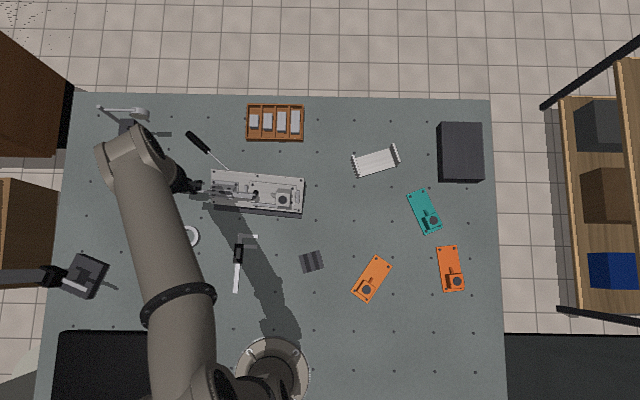

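The wrist view shows the handle lying flat at (255,150) with no contact and the spindle down on the plate at (450,133). The boss is at the far end at (522,150). The top view shows the other things where they started. Handing in.

```bash
python3 -c "
from station import *
o=get_obs();print(o['t'],o['contact_force'],abs(o['joint_vel']).max());print(hand_in())"
```

```text
14.4167 [-0.58643681 -0.29507554  0.51502106] 0.002094939894191536
the job is handed in; nothing more can be done
None
```

I loaded the grey bracket into the fixture, let go of it while the clamp was still open, then locked the clamp. I handed in at 14.4 s of the 48 s allowed.

**How it was done:** I picked the bracket up by its boss and tilted it to the slope in the grip against the nest. Then I slid it down against the ledge with about 10 N and opened the gripper. With the shut fingertips I pushed the handle down past its dead point onto its stop, peaking at about 26 N, and backed off.

**Last checks:**
- **Bracket:** after release it looked flat and against the ledge. The corner fit put it within about 1 mm and 1° of home, with play at both stops. At the end the boss measured at nest (about 2, -38, 53) mm, against an ideal of (0, -40, 53).
- **Clamp:** the spindle was on the plate at about nest (1, 51, 6) mm. With nothing touching it, the handle stayed down; the wrist camera put it at about 1.18, against the stop at 1.16.
- **Robot and table:** the arm was still and touching nothing, and the other things looked unmoved in the top view.

**Checks that disagreed:**
- In the final scene picture the network pointed to something else as the handle grip, so I ignored it.
- The top-camera network placed the bracket's origin 7 mm off along y. The end stops allow only 4 mm, and the boss readings from all three cameras agreed on the home position.

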